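# Close the flasks and nest the washed beakers

## Robot

A 7-joint arm with a two-finger parallel gripper is mounted at the origin on the work surface. World frame = base frame: x ahead of the robot, y to its left, z up, the work surface at z = 0. Lengths are in m, angles in degrees, forces in N, time in s.
With the tool pointing down it reaches from about 0.425 to 0.95 m from the base axis. Payload 4.7 kg.
Tool frame: the origin (TCP) lies at the very end of the fingers, on their centre line; the grasp point (between the pads) lies 19 mm behind it (tcp_to_grasp is the z of the grasp point in the tool frame, in m); z points along the fingers, y is the line along which they close (so a half turn about z gives the same grasp; the last joint's range is limited). The gripper opens to 85 mm and grips with 20 to 120 N. Pads are 22 mm wide; open, the fingers measure 114 mm over their backs; the gripper's body (76 mm by 85 mm) begins 54 mm behind the grasp point. The pads swing forward as they close: fully open they stand 13 mm farther back than shut.
Start: joints at [66.755, 26.849, -2.785, 87.806, 1.381, 65.374, -4.715], TCP at [0.248, -0.628, 0.231] pointing down, gripper open.
Joint ranges: [-148.3, 148.3], [-19.14, 114.17], [-79.39, 73.82], [5.75, 140.21], [-59.74, 239.74], [12.07, 113.84], [-152.46, 152.46]. Speed limits (degrees/s): [147.25, 147.25, 180, 180, 180, 180, 180].

## Interface

Orientations are given as [roll, pitch, yaw] about the fixed x, y, z axes, in that order (R = Rz(yaw) Ry(pitch) Rx(roll)).
In Python, from plant import get_state, capture, finish_job, tcp_to_grasp gives the robot as it stands. The module is installed in compiled form; this text tells all that it offers.
- The arm moves only by the tool servo_tool, never from a script. Its argument "deltas" is a list of rows, each a list of 3 entries, a list of its own where there are three numbers: the shift along the tool's x, y, z each as a share of 0.02 m, from -1 to 1, then the turn, a rotation vector about the tool's x, y, z each as a share of 0.08 rad, from -1 to 1, then the closure, from -1 (fully open) to 1 (shut). A call has 1 to 8 rows; each row shifts and turns the commanded pose from where the row before left it, along the tool's axes as they then stand; what a row does not reach is not made up. A row lasts 1/10 s, in which the tool goes at most 50 mm and 8.59 degrees, less where a joint would pass 70% of its speed; a pose out of reach is approached as far as the arm can. A call with a number of a shift or a turn outside -1 to 1 is refused whole. A call with a gripper value outside its range is refused whole. The fingers move at their own pace and stop on an object; "grip_force" is the grip in N (left out, the last holds). Time passes only in rows, so rows that do not move let the fingers close. It gives the time, the measured TCP pose, the force, the opening and the grip force at its end, in the units of the state.
- get_state(): the state, without advancing time (a new reading comes with each control period).
- capture(name): name is "side" or "top"; returns a dict with "pixels" (420x560x3 uint8, blue, green, red), "fx", "fy", "cx", "cy" (pixels), "distortion" ([k1, k2, p1, p2, k3] as OpenCV has them; the pictures are not rectified), "position" and "rotation" of the camera in the world. Camera axes: x right, y down, z forward; pixel columns grow to the right and rows downward; lengths in m; the calibration is good to about 2 mm. A picture is of the moment at which its call begins. There is no depth.
- finish_job(): hands the job in; it is judged then, once.
The state is a dict: "t": time; "joint_positions": joint angles; "joint_vel": joint speeds; "effort": joint torques, N m; "tcp_pos": TCP position; "tcp_rot": TCP orientation; "force": force on the tool from outside, world axes, zero at the start; "wrist_torque": the same for the moment, N m; "gripper_width": finger opening in m; "finger_force": force on a finger pad.
Only numpy, scipy, OpenCV 4.12 (cv2) and the standard library are available. Lean on these libraries where they do the work, as an engineer would, in place of code of your own. Each camera call takes 0.05 s, during which the arm holds its last target. There are 200 camera calls.

## Task

Close down the food-lab bench: first put each rubber stopper fully home in the flask whose neck it fits, then nest all the washed beakers on the round mat, keeping them mouth down, each one over the next smaller, so that the smallest present is innermost, every rim stands flat and the whole nest is centred on the mat. Do not disturb the closed jar standing behind the flasks.

Things in the scene. Friction and masses are not known exactly. Their poses are not given: they have to be found in the camera images.
- beaker_1: white plastic beaker, heavy-rimmed, size 1 of 5 (5 is the largest), may be absent; standing mouth down, closed end up; 50 mm tall, outer diameter 28 mm at the mouth tapering to 24 mm at the closed end, wall 2.5 mm, closed end 4 mm thick; each smaller size fits right inside, 2 to 3 mm to spare all round. Origin: centre of the mouth (bottom edge as it stands); z up to the closed end
- beaker_2: white plastic beaker, heavy-rimmed, size 2 of 5 (5 is the largest), may be absent; standing mouth down, closed end up; 58 mm tall, outer diameter 38 mm at the mouth tapering to 34 mm at the closed end, wall 2.5 mm, closed end 4 mm thick; each smaller size fits right inside, 2 to 3 mm to spare all round. Origin: centre of the mouth (bottom edge as it stands); z up to the closed end
- beaker_3: white plastic beaker, heavy-rimmed, size 3 of 5 (5 is the largest), may be absent; standing mouth down, closed end up; 66 mm tall, outer diameter 48 mm at the mouth tapering to 43 mm at the closed end, wall 2.5 mm, closed end 4 mm thick; each smaller size fits right inside, 2 to 3 mm to spare all round. Origin: centre of the mouth (bottom edge as it stands); z up to the closed end
- beaker_4: white plastic beaker, heavy-rimmed, size 4 of 5 (5 is the largest), may be absent; standing mouth down, closed end up; 74 mm tall, outer diameter 60 mm at the mouth tapering to 54 mm at the closed end, wall 2.5 mm, closed end 4 mm thick; each smaller size fits right inside, 2 to 3 mm to spare all round. Origin: centre of the mouth (bottom edge as it stands); z up to the closed end
- beaker_5: white plastic beaker, heavy-rimmed, size 5 of 5 (5 is the largest), may be absent; standing mouth down, closed end up; 82 mm tall, outer diameter 72 mm at the mouth tapering to 66 mm at the closed end, wall 2.5 mm, closed end 4 mm thick; each smaller size fits right inside, 2 to 3 mm to spare all round. Origin: centre of the mouth (bottom edge as it stands); z up to the closed end
- stopper_narrow: black rubber stopper for the narrow-necked flask, standing on its plug: tapered plug 28 to 24 mm in diameter (thin end down) and 24 mm long, under a round head 46 mm in diameter and 26 mm high; 50 mm tall in all. Origin: centre of the plug's lower end; z up to the head
- flask_narrow_mouth (a point): centre of the open mouth, at the top edge of the neck, of the narrow-necked amber conical flask, fixed in a dark ring. Flask 110 mm tall, base 84 mm (ring 96 mm) in diameter, neck 32 mm inside, 42 mm outside, bore 28 mm deep; when the stopper is home its head rests on the neck's edge
- stopper_wide: black rubber stopper for the wide-necked flask, standing on its plug: tapered plug 40 to 36 mm in diameter (thin end down) and 24 mm long, under a round head 58 mm in diameter and 26 mm high; 50 mm tall in all. Origin: centre of the plug's lower end; z up to the head
- flask_wide_mouth (a point): centre of the open mouth, at the top edge of the neck, of the wide-necked amber conical flask, fixed in a dark ring. Flask 110 mm tall, base 90 mm (ring 102 mm) in diameter, neck 44 mm inside, 54 mm outside, bore 28 mm deep; when the stopper is home its head rests on the neck's edge
- pad: thin black round mat on the bench, 104 mm in diameter with a grey ring line, fixed and level with the bench top (about 1 mm); origin: its centre, at bench height
- sample_jar: closed jar, 64 mm in diameter, 85 mm tall, stands behind the flasks; not part of the work. Origin: underside centre
Mind the look-alikes: they are no part of the job. Leave any pink look-alike of the part that bears flask_wide_mouth alone.

How it is judged:
By the outcome, as a careful person would: the job done as asked, in the order asked, and still so for the second after the job is handed in, with the robot touching nothing.
Of beaker_1, beaker_2, beaker_3, beaker_4, beaker_5 only 3 to 5 are there at a start; the rules pass over those that are not, and their reading is None.
At some moment in a run one of beaker_2, beaker_3, beaker_4, beaker_5 may be knocked a few centimetres aside while the robot is not near it.
It also fails if it takes over 210 s, if anything falls off the work surface, if the arm or the gripper's body presses on something with over 40 N, if the wrist force passes 120 N, or if a joint passes its speed limit or range.

## Working session

There is one attempt and no reset: what is moved stays moved. The work goes in short steps, Python scripts to look and compute and a tool call to move; the robot and the scene stay as the last step left them, time stands still between calls to the robot, and variables do not carry over. Pictures are saved under pics/ and viewed, at most 14 in all, crops included, and the job is handed in when it is done.

Besides the shell and the picture viewer there is one more tool, called after "Emit:" in YAML: its name, and indented under it one key for each argument. servo_tool: Moves the arm, as the interface text tells. Shift numbers are shares of 0.02 m and turn numbers shares of 0.08 rad, none past 1 either way. Its arguments: {"type":"object","properties":{"deltas":{"type":"array","items":{"type":"array"}},"grip_force":{"type":"number"}},"required":["deltas"]}

```bash
mkdir -p pics
python3 - <<'E'
from plant import *
import cv2,json
s=get_state();print(s['t'],s['tcp_pos'],s['tcp_rot'],s['gripper_width'],tcp_to_grasp)
for n in("top","side"):
    c=capture(n);cv2.imwrite(f"pics/{n}0.png",c['pixels']);print(n,c['position'],c['rotation'],c['fx'],c['fy'],c['cx'],c['cy'],c['distortion'])
E
```

```text
0.0 [ 0.24813834 -0.62710294  0.23025483] [-1.79886961e+02  3.90012895e-03  2.15875697e+01] 0.0853924704201053 -0.0187
top [ 0.42968022 -0.00176628  1.16665503] [-171.6319675     0.22690119  -91.57450869] 546.7363666558841 546.7363666558841 277.74815983920513 214.22023041953778 [-0.12182386  0.          0.          0.          0.        ]
side [0.27521456 0.78613343 0.74311617] [-128.04160815    0.86166549 -158.77389948] 412.09273337311595 412.09273337311595 277.5799278410116 208.65812442401426 [-0.05622243  0.          0.          0.          0.        ]
```

View pics/top0.png

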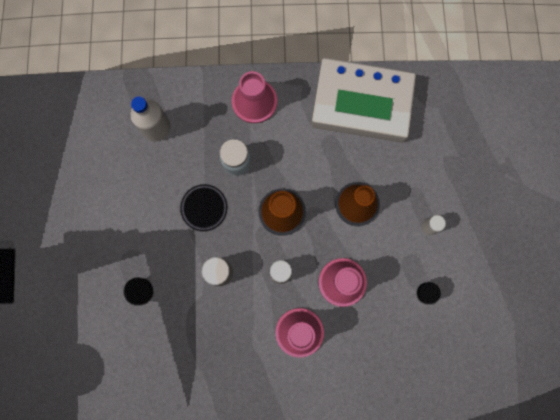

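View pics/side0.png

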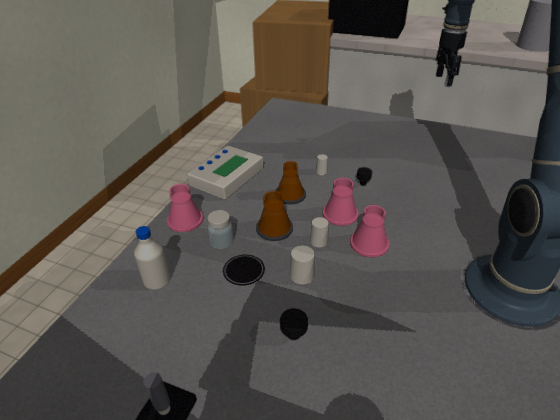

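```bash
cat > h.py <<'E'
from plant import *
import cv2, numpy as np
from scipy.spatial.transform import Rotation as R
def cam(c):
    K=np.array([[c['fx'],0,c['cx']],[0,c['fy'],c['cy']],[0,0,1]]);return K,np.array(c['distortion'],float),R.from_euler('xyz',c['rotation'],degrees=True).as_matrix(),np.array(c['position'])
def ray(c,uv):
    K,D,M,p=cam(c);q=cv2.undistortPoints(np.array(uv,float).reshape(-1,1,2),K,D).reshape(-1,2)
    return p,np.c_[q,np.ones(len(q))]@M.T
def onz(c,uv,z):
    p,d=ray(c,uv);return p+d*((z-p[2])/d[:,2])[:,None]
def proj(c,P):
    K,D,M,p=cam(c);return cv2.projectPoints((np.array(P,float).reshape(-1,3)-p)@M,np.zeros(3),np.zeros(3),K,D)[0].reshape(-1,2)
def circ(c,cnt,z):
    "fit circle to contour cast on plane z"
    P=onz(c,cnt.reshape(-1,2),z)[:,:2];(x,y),r=cv2.minEnclosingCircle(P.astype(np.float32));e=cv2.fitEllipse(P.astype(np.float32)*1000)
    return np.round(np.array([e[0][0],e[0][1],e[1][0],e[1][1]]),1)
def blobs(m,lo=40,hi=4000):
    return [k for k in cv2.findContours(m.astype(np.uint8),cv2.RETR_EXTERNAL,cv2.CHAIN_APPROX_NONE)[0] if lo<cv2.contourArea(k)<hi]
E
python3 - <<'E'
from h import *
for n in("top","side"):
    c=capture(n);np.save
    im=c['pixels'];h=cv2.cvtColor(im,cv2.COLOR_BGR2HSV)
    for name,m in(("white",(h[...,1]<70)&(h[...,2]>150)),("black",h[...,2]<32),("amber",(h[...,0]<16)&(h[...,1]>180)&(h[...,2]>50))):
        for k in blobs(m):
            M=cv2.moments(k);u=(M['m10']/M['m00'],M['m01']/M['m00']);print(n,name,np.round(u,1),cv2.boundingRect(k),np.round(onz(c,[u],0)[0],3)[:2])
t=capture("top")['pixels'];a=cv2.resize(t[180:310,120:300],None,fx=3,fy=3,interpolation=2);b=cv2.resize(t[180:310,320:460],None,fx=3,fy=3,interpolation=2)[:, :]
cv2.imwrite("pics/crop.png",np.hstack([a[:,:540],b])[:, :800] if 0 else cv2.resize(np.hstack([a,b]),(800,325)))
E
```

```text
top white [280.1 270.8] (270, 261, 21, 21) [ 0.48  -0.004]
top white [214.5 270.6] (202, 258, 26, 26) [0.484 0.136]
top white [436.9 222.9] (430, 216, 15, 15) [ 0.573 -0.347]
top white [232.8 152.1] (220, 140, 27, 26) [0.742 0.093]
top white [137.6 119.4] (131, 111, 15, 16) [0.825 0.307]
top white [12.6 61.1] (0, 48, 27, 27) [0.984 0.613]
top white [42.9 59. ] (29, 45, 29, 28) [0.984 0.537]
top white [73.9 57. ] (59, 43, 30, 28) [0.984 0.462]
top white [104.8  55. ] (90, 42, 31, 28) [0.985 0.388]
top white [136.3  49.7] (122, 40, 31, 23) [0.994 0.314]
top white [169.2  45.5] (155, 38, 31, 17) [1.001 0.237]
top white [201.1  42.5] (187, 37, 31, 13) [1.005 0.163]
top white [233.5  39.4] (220, 36, 31, 9) [1.01  0.089]
top white [261.7  36.9] (253, 35, 22, 5) [1.014 0.024]
top white [549.4  47.1] (540, 34, 20, 26) [ 0.983 -0.655]
top white [523.   46.9] (510, 34, 29, 26) [ 0.982 -0.589]
top white [493.9  46.2] (479, 34, 31, 26) [ 0.984 -0.517]
top white [462.6  46. ] (447, 33, 32, 27) [ 0.984 -0.442]
top white [366.8  46.8] (352, 33, 31, 28) [ 0.983 -0.217]
top white [45.4 30.4] (31, 17,
[... 2166 characters left out ...]
black [487.4 271.9] (481, 263, 15, 19) [ 0.055 -0.038]
side black [243.4 269.2] (226, 256, 36, 27) [0.621 0.16 ]
side black [519.  220.1] (493, 179, 50, 92) [-0.034 -0.282]
side black [363.5 175.3] (357, 168, 15, 18) [ 0.43  -0.356]
side black [534.1 170.6] (531, 163, 7, 16) [-0.103 -0.583]
side black [544.1 116.1] (533, 73, 23, 87) [-0.189 -1.063]
side black [449.3  53.2] (436, 29, 30, 57) [ 0.228 -1.784]
side black [553.7  31.7] (549, 0, 11, 67) [-0.43  -2.569]
side black [450.3   5.2] (443, 0, 29, 18) [ 0.277 -3.128]
side black [368.4  16.7] (329, 0, 79, 38) [ 0.833 -2.479]
side amber [280.1 203. ] (258, 162, 46, 75) [ 0.632 -0.123]
side amber [100.1 200. ] (0, 91, 240, 204) [1.157 0.052]
```

View pics/crop.png

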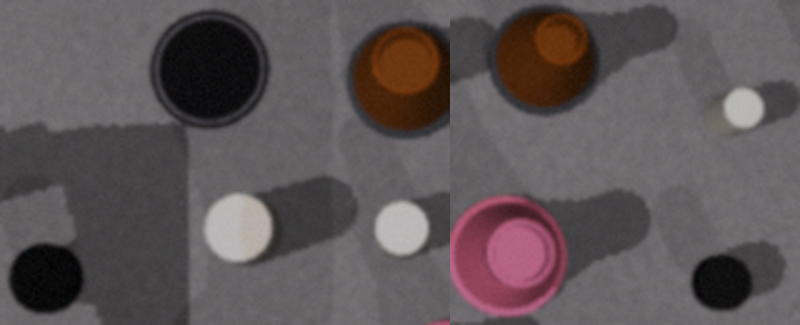

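The candidates for each item, by top-view pixel:
- **Wide flask:** amber (282,210), amber (358,203), and pink (255,95), (345,283) and (300,333). I pick amber 282, which has the wide neck. Amber 358 is the narrow flask and the pinks are left alone.
- **Stoppers:** (138,291) is 28 px, so wide. (428,293) is 23 px, so narrow.
- **Beakers:** (214,271), (280,271) and (437,223) look like sizes 4, 3 and 2. The jar at (233,155) and the blue-capped bottle are not part of the work.

Run:
```python
from h import *
c=capture("top");s=capture("side");h=cv2.cvtColor(c['pixels'],cv2.COLOR_BGR2HSV)
w=(h[...,1]<70)&(h[...,2]>135)
for k in blobs(w[200:300,190:460]):
    k=k+np.array([190,200])
    print("white",[ (z,circ(c,k,z/1000)) for z in(58,66,74)])
b=h[...,2]<45
for k in blobs(b[265:320,110:450]):
    k=k+np.array([110,265]);print("black",circ(c,k,.05))
V=h[...,2].astype(int);hue=(h[...,0]<16)&(h[...,1]>150)
print(V[195:216:3,262:304:3]);
for t in(75,85,95,105):
  for k in blobs((hue&(V>t))[180:235,255:385],60):
    k=cv2.convexHull(k+np.array([255,180]));print("neck",t,circ(c,k,.110),cv2.boundingRect(k))
for t in(30,36,42):
  for k in blobs((V<t)[180:240,175:235],300):
    print("mat",t,circ(c,k+np.array([175,180]),.001))
for k in blobs((V>30)&(h[...,0]<16)&(h[...,1]>100),300,3000): print("flask",circ(c,k,.0),cv2.boundingRect(k))
g=cv2.cvtColor(s['pixels'],cv2.COLOR_BGR2HSV)
for z,t in((.11,0),): pass
im=np.hstack([cv2.resize(s['pixels'][150:290,230:380],None,fx=4,fy=4,interpolation=2)])
cv2.imwrite("pics/side1.png",im)
```

```text
white [(58, array([477.3,  -3.2,  41. ,  42.3])), (66, array([476.9,  -3.2,  40.7,  42. ])), (74, array([476.6,  -3.2,  40.4,  41.7]))]
white [(58, array([481. , 129.7,  52.8,  53.9])), (66, array([480.7, 128.7,  52.4,  53.5])), (74, array([480.3, 127.8,  52. ,  53.1]))]
white [(58, array([ 565.9, -329.7,   30.9,   32.4])), (66, array([ 564.9, -327.3,   30.7,   32.1])), (74, array([ 563.9, -325. ,   30.5,   31.9]))]
black [ 423.8 -305.3   42.6   48.3]
black [443.6 287.7  54.   59.9]
[[100  78  51  66  84  71  83  86  79  86  64  33  50  69]
 [ 81  54  57  92  83 105 108 109 105  94 100  41  34  54]
 [ 56  57  73  84 102 106 110 110 105 105  92  68  34  35]
 [ 59  65  84  97 109 109 104 106 105 107  99  85  37  36]
 [ 64  65  78 103 109 109 108 106 105 109 105  73  35  37]
 [ 66  66  70 108 105 110 108 105 106 110 110  48  39  40]
 [ 66  69  73  86 112 106 108 104 105 113  75  43  43  39]]
neck 75 [604.1  -9.2  52.8  55.3] (268, 191, 28, 27)
neck 75 [ 617.1 -171.9   40.    43.6] (353, 186, 22, 21)
neck 85 [604.1  -9.7  49.9  52.6] (269, 194, 26, 24)
neck 85 [ 614.6 -170.1   31.6   40.4] (354, 188, 20, 18)
neck 95 [602.  -10.4  42.7  53.1] (269, 196, 26, 22)
neck 95 [ 614.3 -169.3   27.8   39.4] (354, 189, 19, 17)
neck 105 [599.6  -9.7  37.7  45.4] (270, 197, 24, 20)
mat 30 [621.1 158.6  82.9  83.3]
mat 36 [621.2 158.5  84.4  84.5]
mat 42 [621.1 158.6  85.4  85.5]
flask [608.5 -10.6  88.   88.6] (261, 191, 42, 41)
flask [ 621.5 -176.    81.2   85.8] (338, 185, 40, 38)
```

View pics/side1.png

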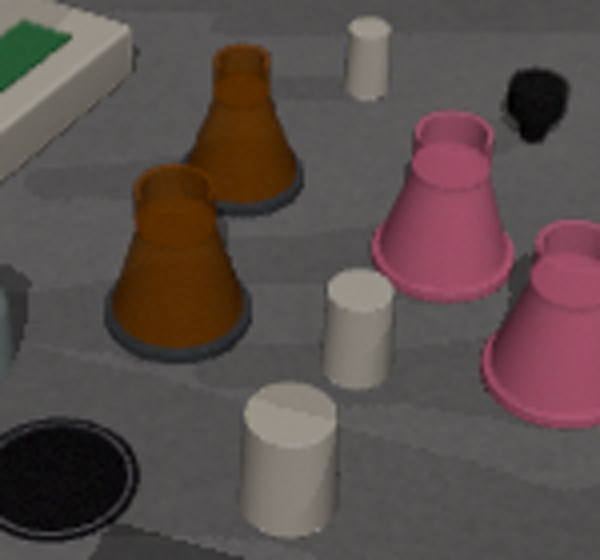

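```bash
cat >> h.py <<'E'
def tri(c,u,s,v):
    p,d=ray(c,[u]);q,e=ray(s,[v]);d=d[0]/np.linalg.norm(d);e=e[0]/np.linalg.norm(e)
    a=np.linalg.lstsq(np.c_[d,-e],q-p,rcond=None)[0];A=p+a[0]*d;B=q+a[1]*e;return np.round((A+B)/2*1000,1),round(np.linalg.norm(A-B)*1000,1)
E
python3 - <<'E'
from h import *
c=capture("top");s=capture("side")
for n,u,v in(("wide",(281.5,204.5),(273.5,197)),("narrow",(363.5,196.5),(290.5,164.5)),("b4",(215,270.5),(302.3,253.5)),("b3",(280.2,271),(320,222.5)),("b2",(437,223),(322.3,156)),("mat",(203.5,207.5),(243.5,269.3))):
    print(n,*tri(c,u,s,v))
# where known tops project
for P in([.604,-.0093,.11],[.617,-.172,.11],[.4803,.1278,.074],[.4769,-.0032,.066],[.5659,-.3297,.058],[.4436,.2877,.05],[.4238,-.3053,.05]): print(P,proj(c,P).round(1),proj(s,P).round(1))
g=cv2.cvtColor(s['pixels'],cv2.COLOR_BGR2HSV)[...,2].astype(int)
print(g[304:345,275:312:2])
E
```

```text
wide [605.2  -9.6 107.8] 1.3
narrow [ 616.5 -171.4  109.5] 1.5
b4 [480.6 126.8  71.1] 0.1
b3 [476.4  -3.6  63.5] 0.1
b2 [ 565.2 -329.3   60. ] 0.3
mat [621.1 158.9  -1.8] 0.5
[0.604, -0.0093, 0.11] [[281.3 204.6]] [[274.1 196.5]]
[0.617, -0.172, 0.11] [[363.7 195.8]] [[290.7 164.2]]
[0.4803, 0.1278, 0.074] [[214.3 270.6]] [[302.3 252.9]]
[0.4769, -0.0032, 0.066] [[280.  270.7]] [[319.8 221.8]]
[0.5659, -0.3297, 0.058] [[436.9 222.7]] [[322.1 156.4]]
[0.4436, 0.2877, 0.05] [[138.3 290.9]] [[294.1 316.9]]
[0.4238, -0.3053, 0.05] [[428.5 292.5]] [[364.1 170.7]]
[[59 58 60 59 58 57 58 59 59 58 59 61 57 57 56 59 61 59 59]
 [58 58 60 58 59 57 60 59 59 58 59 61 59 58 58 58 62 60 59]
 [61 61 59 59 59 58 58 58 58 58 58 60 59 59 59 59 61 62 59]
 [60 60 57 59 59 58 57 58 55 57 55 57 58 60 58 58 58 59 55]
 [60 61 59 59 60 60 55 53 30 32 32 51 52 58 54 57 59 57 59]
 [60 57 58 58 60 57 31 13 10  8  8 12 29 54 57 58 58 56 61]
 [58 59 57 58 58 41 11  9  6 12 12 10  8 32 60 59 59 58 60]
 [58 57 59 60 54 11 12  8  6  9 15 10  9 10 42 57 60 61 59]
 [59 59 58 57 31  9  9 11  6  5 10  7  8 13  7 55 62 61
[... 1225 characters left out ...]
14 10 13 14 12 14 12 15 10 69 88 89 86]
 [81 82 81 77 63  9 13 12 12 13 13 13 15 12 27 88 88 89 86]
 [81 83 83 81 81 39 16 14 13 14 13 12 14 15 68 87 88 88 87]
 [83 82 84 82 82 68 23 12 13 12 15 14 14 67 87 87 86 85 88]
 [83 80 85 84 82 80 61 13 13 12 15 14 40 88 87 89 86 87 88]
 [81 78 85 83 81 78 80 39 15 13 15 10 78 88 87 89 88 87 87]
 [82 79 83 81 80 75 81 72 35 13 27 69 88 90 88 90 88 86 85]
 [82 81 81 81 78 79 81 90 78 75 73 85 86 90 89 90 90 87 86]
 [83 80 81 81 77 78 79 93 93 92 89 85 87 92 89 88 88 88 87]
 [79 80 82 82 78 78 84 89 90 92 90 88 88 88 89 88 86 88 88]
 [78 81 81 82 79 86 86 89 90 90 91 89 90 87 89 88 86 88 88]
 [78 81 81 81 87 91 87 89 90 89 91 91 88 86 90 89 87 88 88]]
```

```bash
cat > go.py <<'E'
import sys,json
from h import *
# go.py x y z yaw  (mm,deg): rows needed from measured pose, straight line
x,y,z,yaw=map(float,sys.argv[1:5]);s=get_state();M=R.from_euler('xyz',s['tcp_rot'],degrees=True);T=R.from_euler('xyz',[180,0,yaw],degrees=True)
p=np.array(s['tcp_pos']);d=np.array([x,y,z])/1000-p;w=(M.inv()*T).as_rotvec()
d0=M.inv().apply(d)
n=int(max(np.ceil(np.abs(d0).max()/.0198),np.ceil(np.abs(w).max()/.0795),np.ceil(np.linalg.norm(d)/.045),1))
while 1:
    rows=[np.r_[(M*R.from_rotvec(w*i/n)).inv().apply(d/n)/.02,w/n/.08] for i in range(n)]
    if np.abs(rows).max()<=1: break
    n+=1
print("pos",(p*1000).round(1),s['tcp_rot'].round(1),"F",np.round(s['force'],1),"w",round(s['gripper_width']*1000,1),n,"rows")
for r in rows: print(r[:3].round(2).tolist(),r[3:].round(2).tolist())
E
python3 go.py 424 -305 150 90
```

```text
pos [ 248.4 -627.6  231.2] [-180.    -0.    21.6] F [ 0.1 -0.1  0.6] w 85.4 19 rows
[0.74, -0.62, 0.21] [-0.0, -0.0, -0.79]
[0.78, -0.57, 0.21] [-0.0, -0.0, -0.79]
[0.81, -0.52, 0.21] [-0.0, -0.0, -0.79]
[0.84, -0.47, 0.21] [-0.0, -0.0, -0.79]
[0.87, -0.42, 0.21] [-0.0, -0.0, -0.79]
[0.9, -0.36, 0.21] [-0.0, -0.0, -0.79]
[0.92, -0.3, 0.21] [-0.0, -0.0, -0.79]
[0.94, -0.24, 0.21] [-0.0, -0.0, -0.79]
[0.95, -0.19, 0.21] [-0.0, -0.0, -0.79]
[0.96, -0.13, 0.21] [-0.0, -0.0, -0.79]
[0.96, -0.06, 0.21] [-0.0, -0.0, -0.79]
[0.97, -0.0, 0.21] [-0.0, -0.0, -0.79]
[0.96, 0.06, 0.21] [-0.0, -0.0, -0.79]
[0.96, 0.12, 0.21] [-0.0, -0.0, -0.79]
[0.95, 0.18, 0.21] [-0.0, -0.0, -0.79]
[0.94, 0.24, 0.21] [-0.0, -0.0, -0.79]
[0.92, 0.29, 0.21] [-0.0, -0.0, -0.79]
[0.9, 0.35, 0.21] [-0.0, -0.0, -0.79]
[0.88, 0.41, 0.21] [-0.0, -0.0, -0.79]
```

Emit:
servo_tool:
  deltas:
    - [[0.74,-0.62,0.21],[0,0,-0.79],-1]
    - [[0.78,-0.57,0.21],[0,0,-0.79],-1]
    - [[0.81,-0.52,0.21],[0,0,-0.79],-1]
    - [[0.84,-0.47,0.21],[0,0,-0.79],-1]
    - [[0.87,-0.42,0.21],[0,0,-0.79],-1]
    - [[0.9,-0.36,0.21],[0,0,-0.79],-1]
    - [[0.92,-0.3,0.21],[0,0,-0.79],-1]
    - [[0.94,-0.24,0.21],[0,0,-0.79],-1]
  grip_force: 40

```text
t: 1.25
tcp_pos: [0.3228, -0.4905, 0.1975]
tcp_rot: [180.0, 0.0, 50.8]
force: [0.5, -0.5, -0.5]
gripper_width: 0.0858
finger_force: 0.0
```

Emit:
servo_tool:
  deltas:
    - [[0.95,-0.19,0.21],[0,0,-0.79],-1]
    - [[0.96,-0.13,0.21],[0,0,-0.79],-1]
    - [[0.96,-0.06,0.21],[0,0,-0.79],-1]
    - [[0.97,0,0.21],[0,0,-0.79],-1]
    - [[0.96,0.06,0.21],[0,0,-0.79],-1]
    - [[0.96,0.12,0.21],[0,0,-0.79],-1]
    - [[0.95,0.18,0.21],[0,0,-0.79],-1]
    - [[0.94,0.24,0.21],[0,0,-0.79],-1]

```text
t: 2.05
tcp_pos: [0.3965, -0.3543, 0.1638]
tcp_rot: [180.0, 0.0, 79.8]
force: [0.9, 0.0, 0.4]
gripper_width: 0.0856
finger_force: 0.0
```

Emit:
servo_tool:
  deltas:
    - [[0.92,0.29,0.21],[0,0,-0.79],-1]
    - [[0.9,0.35,0.21],[0,0,-0.79],-1]
    - [[0.88,0.41,0.21],[0,0,-0.79],-1]
    - [[0,0,0],[0,0,0],-1]
    - [[0,0,0],[0,0,0],-1]
    - [[0,0,0],[0,0,0],-1]

```text
t: 2.65
tcp_pos: [0.4228, -0.3054, 0.1516]
tcp_rot: [-180.0, 0.0, 90.3]
force: [-0.5, -0.4, 0.1]
gripper_width: 0.0853
finger_force: 0.0
```

```bash
python3 go.py 424 -305 80 90
python3 - <<'E'
from h import *
c=capture("top");a=c['pixels'];cv2.imwrite("pics/t2.png",cv2.resize(a[220:370,340:540],None,fx=4,fy=4,interpolation=2))
E
```

```text
pos [ 422.8 -305.4  151.6] [-180.     0.    90.3] F [-0.5 -0.4  0.1] w 85.3 4 rows
[0.01, 0.02, 0.89] [-0.0, 0.0, 0.02]
[0.01, 0.02, 0.89] [-0.0, 0.0, 0.02]
[0.01, 0.02, 0.89] [-0.0, 0.0, 0.02]
[0.01, 0.02, 0.89] [-0.0, 0.0, 0.02]
```

View pics/t2.png

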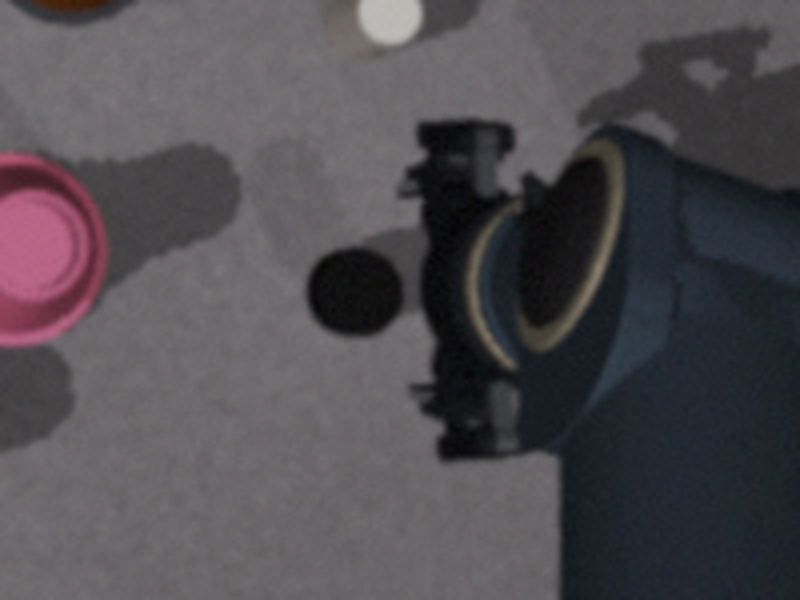

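Emit:
servo_tool:
  deltas:
    - [[0.02,0.06,1],[0,0,0.06],-1]
    - [[0,0,1],[0,0,0],-1]
    - [[0,0,1],[0,0,0],-1]
    - [[0,0,1],[0,0,0],-1]
    - [[0,0,1],[0,0,0],-1]
    - [[0,0,1],[0,0,0],-1]
    - [[0,0,0.76],[0,0,0],-1]
    - [[0,0,0],[0,0,0],-1]

```text
t: 3.5
tcp_pos: [0.4226, -0.3042, 0.0146]
tcp_rot: [-179.8, -0.1, 90.0]
force: [-0.3, -0.6, 0.1]
gripper_width: 0.0852
finger_force: 0.0
```

Emit:
servo_tool:
  deltas:
    - [[0,0,0],[0,0,0],1]
    - [[0,0,0],[0,0,0],1]
    - [[0,0,0],[0,0,0],1]
    - [[0,0,0],[0,0,0],1]
    - [[0,0,0],[0,0,0],1]
    - [[0,0,0],[0,0,0],1]
    - [[0,0,0],[0,0,0],1]
    - [[0,0,0],[0,0,0],1]

```text
t: 4.3
tcp_pos: [0.4248, -0.3047, 0.0174]
tcp_rot: [179.9, 0.1, 90.1]
force: [-1.1, 0.1, 6.3]
gripper_width: 0.0447
finger_force: 40.5
```

Emit:
servo_tool:
  deltas:
    - [[0,0,-0.9],[0,0,0],1]
    - [[0,0,-0.9],[0,0,0],1]
    - [[0,0,-0.9],[0,0,0],1]
    - [[0,0,-0.9],[0,0,0],1]
    - [[0,0,-0.9],[0,0,0],1]
    - [[0,0,-0.9],[0,0,0],1]
    - [[0,0,-0.9],[0,0,0],1]
    - [[0,0,-0.9],[0,0,0],1]

```text
t: 5.1
tcp_pos: [0.424, -0.3039, 0.1611]
tcp_rot: [180.0, 0.0, 90.1]
force: [-0.0, 0.8, -0.7]
gripper_width: 0.0449
finger_force: 41.1
```

```bash
python3 go.py 617.5 -172 155 90
```

```text
pos [ 424.  -303.9  161.1] [180.    0.   90.1] F [-0.   0.8 -0.7] w 44.9 10 rows
[0.66, 0.97, 0.03] [0.0, 0.0, 0.0]
[0.66, 0.97, 0.03] [0.0, 0.0, 0.0]
[0.66, 0.97, 0.03] [0.0, 0.0, 0.0]
[0.66, 0.97, 0.03] [0.0, 0.0, 0.0]
[0.66, 0.97, 0.03] [0.0, 0.0, 0.0]
[0.66, 0.97, 0.03] [0.0, 0.0, 0.0]
[0.66, 0.97, 0.03] [0.0, 0.0, 0.0]
[0.66, 0.97, 0.03] [0.0, 0.0, 0.0]
[0.66, 0.97, 0.03] [0.0, 0.0, 0.0]
[0.66, 0.97, 0.03] [0.0, 0.0, 0.0]
```

Emit:
servo_tool:
  deltas:
    - [[0.66,0.97,0.03],[0,0,0],1]
    - [[0.66,0.97,0.03],[0,0,0],1]
    - [[0.66,0.97,0.03],[0,0,0],1]
    - [[0.66,0.97,0.03],[0,0,0],1]
    - [[0.66,0.97,0.03],[0,0,0],1]
    - [[0.66,0.97,0.03],[0,0,0],1]
    - [[0.66,0.97,0.03],[0,0,0],1]
    - [[0.66,0.97,0.03],[0,0,0],1]

```text
t: 5.9
tcp_pos: [0.5798, -0.1976, 0.1554]
tcp_rot: [-180.0, 0.0, 90.1]
force: [-0.5, -0.3, 0.3]
gripper_width: 0.0447
finger_force: 41.1
```

Emit:
servo_tool:
  deltas:
    - [[0.66,0.97,0.03],[0,0,0],1]
    - [[0.66,0.97,0.03],[0,0,0],1]
    - [[0,0,0],[0,0,0],1]
    - [[0,0,0],[0,0,0],1]
    - [[0,0,0],[0,0,0],1]

```text
t: 6.4
tcp_pos: [0.6171, -0.1727, 0.1541]
tcp_rot: [-179.9, 0.0, 90.0]
force: [-0.2, -0.1, -0.5]
gripper_width: 0.0452
finger_force: 41.2
```

```bash
python3 go.py 617.5 -172 140 90;python3 - <<'E'
from h import *
c=capture("side");a=c['pixels'];cv2.imwrite("pics/s2.png",cv2.resize(a[110:250,200:360],None,fx=4,fy=4,interpolation=2))
print(proj(c,[[.6175,-.172,.11],[.617,-.172,.139]]))
E
```

```text
pos [ 617.1 -172.7  154.1] [-179.9    0.    90. ] F [-0.2 -0.1 -0.5] w 45.2 1 rows
[0.04, 0.02, 0.7] [-0.01, 0.01, 0.01]
[[290.49401229 164.21815053]
 [290.69918448 155.56934055]]
```

View pics/s2.png

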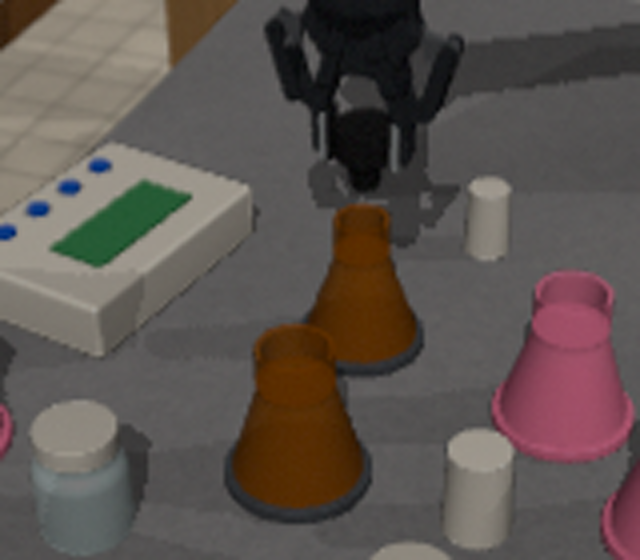

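Run:
```python
from h import *
c=capture("side");a=c['pixels'];h=cv2.cvtColor(a,cv2.COLOR_BGR2HSV);V=h[...,2].astype(int)
for r in range(140,186,1):
    row=a[r,276:306].astype(int)
    print(r,''.join('#' if (p.max()<38) else ('o' if p[2]>1.6*p[0] else '.') for p in row))
```

```text
140 ..#...#######################.
141 ..#...################.#####..
142 ......###############...####..
143 ..#...################..####..
144 ..##..################..####..
145 ..#...################..####..
146 ......################..####..
147 ......###############...####..
148 ......################..###...
149 ......#.#############...###...
150 .........############...###...
151 ..........###########....#....
152 ...........#########..........
153 ...........########...........
154 ...........########...........
155 ...........########...........
156 ............#######...........
157 ..............####............
158 ..............................
159 ..............................
160 ..............................
161 ..........ooooooooo...........
162 .........oooooooooooo.........
163 ........ooooooooooooo.........
164 .......ooooooooooooooo........
165 .......ooooooooooooooo........
166 .......ooooooooooooooo........
167 .......ooooooooooooooo........
168 .......ooooooooooooooo........
169 .......ooooooooooooooo........
170 .......ooooooooooooooo........
171 .......ooooooooooooooo........
172 .......ooooooooooooooo........
173 .......ooooooooooooooo........
174 .......ooooooooooooooo........
175 .......ooooooooooooooo........
176 .......ooooooooooooooo........
177 ......ooooooooooooooooo.......
178 ......ooooooooooooooooo.......
179 ......ooooooooooooooooo.......
180 .....ooooooooooooooooooo......
181 .....ooooooooooooooooooo......
182 ....ooooooooooooooooooooo.....
183 ....ooooooooooooooooooooo.....
184 ...oooooooooooooooooooooo.....
185 ...ooooooooooooooooooooooo....
```

Emit:
servo_tool:
  deltas:
    - [[0.03,0.06,0.5],[0,0,0],1]
    - [[0,0,0.5],[0,0,0],1]
    - [[0,0,0.3],[0,0,0],1]
    - [[0,0,0.3],[0,0,0],1]
    - [[0,0,0.3],[0,0,0],1]
    - [[0,0,0],[0,0,0],1]

```text
t: 7.1
tcp_pos: [0.6186, -0.171, 0.1151]
tcp_rot: [-179.9, -0.0, 90.1]
force: [0.1, 0.9, -0.4]
gripper_width: 0.0446
finger_force: 41.2
```

Emit:
servo_tool:
  deltas:
    - [[0,0,0.2],[0,0,0],1]
    - [[0,0,0.2],[0,0,0],1]
    - [[0,0,0.1],[0,0,0],1]
    - [[0,0,0.05],[0,0,0],1]
    - [[0,0,0],[0,0,0],1]

```text
t: 7.6
tcp_pos: [0.6192, -0.1711, 0.1052]
tcp_rot: [-180.0, 0.0, 90.1]
force: [-0.2, 0.2, -0.5]
gripper_width: 0.0447
finger_force: 41.2
```

Emit:
servo_tool:
  deltas:
    - [[0,0,0.05],[0,0,0],1]
    - [[0,0,0.05],[0,0,0],1]
    - [[0,0,0.05],[0,0,0],1]
    - [[0,0,0],[0,0,0],1]

```text
t: 8.0
tcp_pos: [0.6192, -0.1712, 0.1036]
tcp_rot: [180.0, 0.0, 90.1]
force: [-3.1, -0.4, 5.8]
gripper_width: 0.0447
finger_force: 41.8
```

Emit:
servo_tool:
  deltas:
    - [[0,0,0.04],[0,0,0],1]
    - [[0,0,0],[0,0,0],1]
    - [[0,0,0],[0,0,0],-1]
    - [[0,0,0],[0,0,0],-1]
    - [[0,0,0],[0,0,0],-1]
    - [[0,0,0],[0,0,0],-1]
    - [[0,0,0],[0,0,0],-1]

```text
t: 8.7
tcp_pos: [0.6192, -0.1711, 0.1013]
tcp_rot: [-180.0, -0.0, 90.1]
force: [-0.3, 1.0, -0.7]
gripper_width: 0.0858
finger_force: 0.0
```

Emit:
servo_tool:
  deltas:
    - [[0,0,-0.9],[0,0,0],-1]
    - [[0,0,-0.9],[0,0,0],-1]
    - [[0,0,-0.9],[0,0,0],-1]
    - [[0,0,-0.9],[0,0,0],-1]
    - [[0.9,-0.4,0],[0,0,0],-1]
    - [[1,-0.4,0],[0,0,0],-1]
    - [[1,-0.4,0],[0,0,0],-1]
    - [[1,-0.4,0],[0,0,0],-1]

```text
t: 9.5
tcp_pos: [0.5859, -0.0912, 0.1729]
tcp_rot: [-179.9, -0.0, 90.2]
force: [0.0, 0.3, -0.4]
gripper_width: 0.0852
finger_force: 0.0
```

```bash
python3 go.py 443.6 287.7 150 90;python3 - <<'E'
from h import *
c=capture("side");a=c['pixels'];cv2.imwrite("pics/s3.png",cv2.resize(a[110:250,200:360],None,fx=4,fy=4,interpolation=2))
print(proj(c,[[.618,-.172,.11],[.618,-.172,.136]]))
for r in range(146,180):
    row=a[r,276:306].astype(int)
    print(r,''.join('#' if (p.max()<38) else ('o' if p[2]>1.6*p[0] else '.') for p in row))
E
```

```text
pos [585.9 -91.2 172.9] [-179.9   -0.    90.2] F [ 0.   0.3 -0.4] w 85.2 20 rows
[0.95, -0.35, 0.06] [-0.0, -0.0, 0.0]
[0.95, -0.35, 0.06] [-0.0, -0.0, 0.0]
[0.95, -0.35, 0.06] [-0.0, -0.0, 0.0]
[0.95, -0.35, 0.06] [-0.0, -0.0, 0.0]
[0.95, -0.35, 0.06] [-0.0, -0.0, 0.0]
[0.95, -0.35, 0.06] [-0.0, -0.0, 0.0]
[0.95, -0.35, 0.06] [-0.0, -0.0, 0.0]
[0.95, -0.35, 0.06] [-0.0, -0.0, 0.0]
[0.95, -0.35, 0.06] [-0.0, -0.0, 0.0]
[0.95, -0.35, 0.06] [-0.0, -0.0, 0.0]
[0.95, -0.35, 0.06] [-0.0, -0.0, 0.0]
[0.95, -0.35, 0.06] [-0.0, -0.0, 0.0]
[0.95, -0.35, 0.06] [-0.0, -0.0, 0.0]
[0.95, -0.35, 0.06] [-0.0, -0.0, 0.0]
[0.95, -0.35, 0.06] [-0.0, -0.0, 0.0]
[0.95, -0.35, 0.06] [-0.0, -0.0, 0.0]
[0.95, -0.36, 0.06] [-0.0, -0.0, 0.0]
[0.95, -0.36, 0.06] [-0.0, -0.0, 0.0]
[0.95, -0.36, 0.06] [-0.0, -0.0, 0.0]
[0.95, -0.36, 0.06] [-0.0, -0.0, 0.0]
[[290.33129063 164.18694827]
 [290.36491745 156.41786993]]
146 #............................#
147 #.............................
148 ##............................
149 ##............................
150 ##............................
151 ##...................
[... 289 characters left out ...]

160 ......################........
161 ......################........
162 ......################........
163 ......################........
164 .......###############........
165 .......##############.........
166 .......o#############o........
167 .......ooo#######ooooo........
168 .......ooooooooooooooo........
169 .......ooooooooooooooo........
170 .......ooooooooooooooo........
171 .......ooooooooooooooo........
172 .......ooooooooooooooo........
173 .......ooooooooooooooo........
174 .......ooooooooooooooo........
175 .......ooooooooooooooo........
176 ......oooooooooooooooo........
177 ......ooooooooooooooooo.......
178 ......ooooooooooooooooo.......
179 ......ooooooooooooooooo.......
```

View pics/s3.png

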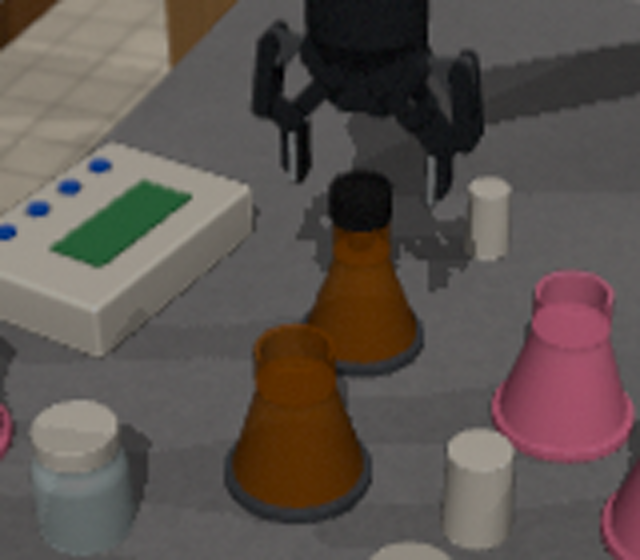

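Emit:
servo_tool:
  deltas:
    - [[0.95,-0.35,0.06],[0,0,0],-1]
    - [[0.95,-0.35,0.06],[0,0,0],-1]
    - [[0.95,-0.35,0.06],[0,0,0],-1]
    - [[0.95,-0.35,0.06],[0,0,0],-1]
    - [[0.95,-0.35,0.06],[0,0,0],-1]
    - [[0.95,-0.35,0.06],[0,0,0],-1]
    - [[0.95,-0.35,0.06],[0,0,0],-1]
    - [[0.95,-0.35,0.06],[0,0,0],-1]

```text
t: 10.35
tcp_pos: [0.5296, 0.0601, 0.1634]
tcp_rot: [-179.9, 0.0, 90.2]
force: [-0.2, -0.1, 0.4]
gripper_width: 0.0855
finger_force: 0.0
```

Emit:
servo_tool:
  deltas:
    - [[0.95,-0.35,0.06],[0,0,0],-1]
    - [[0.95,-0.35,0.06],[0,0,0],-1]
    - [[0.95,-0.35,0.06],[0,0,0],-1]
    - [[0.95,-0.35,0.06],[0,0,0],-1]
    - [[0.95,-0.35,0.06],[0,0,0],-1]
    - [[0.95,-0.35,0.06],[0,0,0],-1]
    - [[0.95,-0.35,0.06],[0,0,0],-1]
    - [[0.95,-0.35,0.06],[0,0,0],-1]

```text
t: 11.15
tcp_pos: [0.4731, 0.2117, 0.1538]
tcp_rot: [-179.9, 0.0, 90.2]
force: [-0.7, -0.3, 0.1]
gripper_width: 0.0853
finger_force: 0.0
```

Emit:
servo_tool:
  deltas:
    - [[0.95,-0.36,0.5],[0,0,0],-1]
    - [[0.95,-0.36,0.5],[0,0,0],-1]
    - [[0.95,-0.36,0.5],[0,0,0],-1]
    - [[0.95,-0.36,0.5],[0,0,0],-1]
    - [[0,0,0],[0,0,0],-1]
    - [[0,0,0],[0,0,0],-1]

```text
t: 11.75
tcp_pos: [0.4448, 0.2865, 0.1139]
tcp_rot: [-179.9, 0.1, 90.2]
force: [-0.5, -0.5, -0.7]
gripper_width: 0.0854
finger_force: 0.0
```

```bash
python3 go.py 443.6 287.7 16 90
```

```text
pos [444.8 286.5 113.9] [-1.799e+02  1.000e-01  9.020e+01] F [-0.5 -0.5 -0.7] w 85.4 5 rows
[0.01, -0.01, 0.98] [-0.0, 0.0, 0.01]
[0.01, -0.01, 0.98] [-0.0, 0.0, 0.01]
[0.01, -0.01, 0.98] [-0.0, 0.0, 0.01]
[0.01, -0.01, 0.98] [-0.0, 0.0, 0.01]
[0.01, -0.01, 0.98] [-0.0, 0.0, 0.01]
```

Emit:
servo_tool:
  deltas:
    - [[0.05,-0.05,0.98],[0,0,0.04],-1]
    - [[0,0,0.98],[0,0,0],-1]
    - [[0,0,0.98],[0,0,0],-1]
    - [[0,0,0.98],[0,0,0],-1]
    - [[0,0,0.98],[0,0,0],-1]
    - [[0,0,0],[0,0,0],-1]

```text
t: 12.35
tcp_pos: [0.4439, 0.2851, 0.0146]
tcp_rot: [-179.8, 0.2, 89.8]
force: [-0.4, 0.7, 0.0]
gripper_width: 0.0854
finger_force: 0.0
```

Emit:
servo_tool:
  deltas:
    - [[0,0,0],[0,0,0],1]
    - [[0,0,0],[0,0,0],1]
    - [[0,0,0],[0,0,0],1]
    - [[0,0,0],[0,0,0],1]
    - [[0,0,0],[0,0,0],1]
    - [[0,0,0],[0,0,0],1]
    - [[0,0,0],[0,0,0],1]
    - [[0,0,0],[0,0,0],1]

```text
t: 13.15
tcp_pos: [0.4455, 0.288, 0.0178]
tcp_rot: [179.9, -0.0, 89.9]
force: [-1.0, -0.7, 6.8]
gripper_width: 0.0565
finger_force: 43.1
```

Emit:
servo_tool:
  deltas:
    - [[0,0,-0.9],[0,0,0],1]
    - [[0,0,-0.9],[0,0,0],1]
    - [[0,0,-0.9],[0,0,0],1]
    - [[0,0,-0.9],[0,0,0],1]
    - [[0,0,-0.9],[0,0,0],1]
    - [[0,0,-0.9],[0,0,0],1]
    - [[0,0,-0.9],[0,0,0],1]
    - [[0,0,-0.9],[0,0,0],1]

```text
t: 13.95
tcp_pos: [0.4444, 0.2874, 0.1614]
tcp_rot: [180.0, -0.0, 89.9]
force: [-0.3, -0.7, -1.4]
gripper_width: 0.0566
finger_force: 43.1
```

```bash
python3 go.py 605.8 -9.4 155 90
```

```text
pos [444.4 287.4 161.4] [180.   -0.   89.9] F [-0.3 -0.7 -1.4] w 56.6 15 rows
[-0.99, 0.54, 0.02] [0.0, -0.0, -0.0]
[-0.99, 0.54, 0.02] [0.0, -0.0, -0.0]
[-0.99, 0.54, 0.02] [0.0, -0.0, -0.0]
[-0.99, 0.54, 0.02] [0.0, -0.0, -0.0]
[-0.99, 0.54, 0.02] [0.0, -0.0, -0.0]
[-0.99, 0.54, 0.02] [0.0, -0.0, -0.0]
[-0.99, 0.54, 0.02] [0.0, -0.0, -0.0]
[-0.99, 0.54, 0.02] [0.0, -0.0, -0.0]
[-0.99, 0.54, 0.02] [0.0, -0.0, -0.0]
[-0.99, 0.54, 0.02] [0.0, -0.0, -0.0]
[-0.99, 0.54, 0.02] [0.0, -0.0, -0.0]
[-0.99, 0.54, 0.02] [0.0, -0.0, -0.0]
[-0.99, 0.54, 0.02] [0.0, -0.0, -0.0]
[-0.99, 0.54, 0.02] [0.0, -0.0, -0.0]
[-0.99, 0.54, 0.02] [0.0, -0.0, -0.0]
```

Emit:
servo_tool:
  deltas:
    - [[-0.99,0.54,0.02],[0,0,0],1]
    - [[-0.99,0.54,0.02],[0,0,0],1]
    - [[-0.99,0.54,0.02],[0,0,0],1]
    - [[-0.99,0.54,0.02],[0,0,0],1]
    - [[-0.99,0.54,0.02],[0,0,0],1]
    - [[-0.99,0.54,0.02],[0,0,0],1]
    - [[-0.99,0.54,0.02],[0,0,0],1]
    - [[-0.99,0.54,0.02],[0,0,0],1]

```text
t: 14.75
tcp_pos: [0.531, 0.1281, 0.1575]
tcp_rot: [180.0, 0.0, 89.9]
force: [0.4, 0.9, -0.5]
gripper_width: 0.0568
finger_force: 43.1
```

Emit:
servo_tool:
  deltas:
    - [[-0.99,0.54,0.02],[0,0,0],1]
    - [[-0.99,0.54,0.02],[0,0,0],1]
    - [[-0.99,0.54,0.02],[0,0,0],1]
    - [[-0.99,0.54,0.02],[0,0,0],1]
    - [[-0.99,0.54,0.02],[0,0,0],1]
    - [[-0.99,0.54,0.02],[0,0,0],1]
    - [[-0.99,0.54,0.02],[0,0,0],1]
    - [[0,0,0],[0,0,0],1]

```text
t: 15.55
tcp_pos: [0.6072, -0.014, 0.1543]
tcp_rot: [179.9, 0.1, 89.6]
force: [-0.4, -1.1, -0.9]
gripper_width: 0.0566
finger_force: 43.1
```

Emit:
servo_tool:
  deltas:
    - [[0,0,0],[0,0,0],1]
    - [[0,0,0],[0,0,0],1]

```text
t: 15.75
tcp_pos: [0.6056, -0.0083, 0.1545]
tcp_rot: [-180.0, -0.0, 90.0]
force: [-0.2, 1.2, -1.9]
gripper_width: 0.0567
finger_force: 43.1
```

```bash
python3 go.py 605.8 -9.4 115 90
python3 - <<'E'
from h import *
c=capture("side");a=c['pixels']
print(proj(c,[[.6052,-.0096,.11],[.6058,-.0094,.137]]))
for r in range(165,212):
    row=a[r,252:296].astype(int)
    print(r,''.join('#' if (p.max()<38) else ('o' if p[2]>1.6*p[0] else '.') for p in row))
E
```

```text
pos [605.6  -8.3 154.5] [-180.   -0.   90.] F [-0.2  1.2 -1.9] w 56.7 2 rows
[-0.03, 0.01, 0.99] [-0.0, -0.0, 0.0]
[-0.03, 0.01, 0.99] [-0.0, -0.0, 0.0]
[[273.73091492 196.34884614]
 [273.26408449 187.82327374]]
165 ...#########...............#################
166 ....########................################
167 ....##.#####.........###.....###############
168 ....##..####...#############.###############
169 ........###################################o
170 .....#..###################################o
171 .....#..##################################oo
172 .....#..#############################ooooooo
173 .....#..######################...####ooooooo
174 .....#..######################...####ooooooo
175 .....#..######################...####ooooooo
176 .....#..######################...####ooooooo
177 ........######################...####ooooooo
178 .........#####################...####ooooooo
179 .........#####################...####ooooooo
180 .........#####################...####ooooooo
181 .........#####################...###oooooooo
182 .........#####################...###oooooooo
183 ..
[... 714 characters left out ...]
oooooooooooooo
198 ...........ooooooooooooooooooooooooooooooooo
199 ............oooooooooooooooooooooooooooooooo
200 ............oooooooooooooooooooo...oooooooo.
201 ............oooooooooooooooooooo............
202 ............oooooooooooooooooooo##..........
203 ............oooooooooooooooooooo##..........
204 ............oooooooooooooooooooo............
205 ............oooooooooooooooooooo............
206 ............oooooooooooooooooooo............
207 ............ooooooooooooooooooooo...........
208 ............ooooooooooooooooooooo...........
209 ...........oooooooooooooooooooooo...........
210 ...........ooooooooooooooooooooooo..........
211 ...........ooooooooooooooooooooooo..........
```

Emit:
servo_tool:
  deltas:
    - [[-0.06,-0.06,0.5],[0,0,0],1]
    - [[0,0,0.5],[0,0,0],1]
    - [[0,0,0.3],[0,0,0],1]
    - [[0,0,0.3],[0,0,0],1]
    - [[0,0,0.3],[0,0,0],1]
    - [[0,0,0],[0,0,0],1]

```text
t: 16.4
tcp_pos: [0.6043, -0.0109, 0.1152]
tcp_rot: [-179.9, -0.0, 89.9]
force: [0.2, 0.0, -1.0]
gripper_width: 0.0569
finger_force: 43.1
```

Emit:
servo_tool:
  deltas:
    - [[0,0,0.2],[0,0,0],1]
    - [[0,0,0.2],[0,0,0],1]
    - [[0,0,0.1],[0,0,0],1]
    - [[0,0,0.05],[0,0,0],1]
    - [[0,0,0],[0,0,0],1]

```text
t: 16.9
tcp_pos: [0.6051, -0.0118, 0.1054]
tcp_rot: [180.0, 0.1, 89.9]
force: [0.6, -3.6, -0.7]
gripper_width: 0.0568
finger_force: 43.2
```

Emit:
servo_tool:
  deltas:
    - [[-0.05,0,0.05],[0,0,0],1]
    - [[0,0,0.05],[0,0,0],1]
    - [[0,0,0.05],[0,0,0],1]
    - [[0,0,0],[0,0,0],1]

```text
t: 17.3
tcp_pos: [0.6051, -0.0121, 0.1038]
tcp_rot: [180.0, 0.1, 89.9]
force: [-2.9, -3.5, 8.1]
gripper_width: 0.0568
finger_force: 43.9
```

Emit:
servo_tool:
  deltas:
    - [[0,0,0.04],[0,0,0],1]
    - [[0,0,0],[0,0,0],1]
    - [[0,0,0],[0,0,0],-1]
    - [[0,0,0],[0,0,0],-1]
    - [[0,0,0],[0,0,0],-1]
    - [[0,0,0],[0,0,0],-1]
    - [[0,0,0],[0,0,0],-1]

```text
t: 18.0
tcp_pos: [0.6048, -0.0116, 0.1012]
tcp_rot: [-180.0, -0.0, 89.9]
force: [-0.3, 0.8, 0.4]
gripper_width: 0.0853
finger_force: 0.0
```

Emit:
servo_tool:
  deltas:
    - [[0,0,-0.9],[0,0,0],-1]
    - [[0,0,-0.9],[0,0,0],-1]
    - [[0,0,-0.9],[0,0,0],-1]
    - [[0,0,-0.9],[0,0,0],-1]
    - [[-1,-0.1,0],[0,0,0],-1]
    - [[-1,-0.1,0],[0,0,0],-1]
    - [[-1,-0.1,0],[0,0,0],-1]
    - [[-1,-0.1,0],[0,0,0],-1]

```text
t: 18.8
tcp_pos: [0.5967, -0.0924, 0.1734]
tcp_rot: [-180.0, -0.0, 89.9]
force: [-0.4, 0.5, -0.4]
gripper_width: 0.0853
finger_force: 0.0
```

```bash
cat >> h.py <<'E'
def beakers(c):
    h=cv2.cvtColor(c['pixels'],cv2.COLOR_BGR2HSV);w=(h[...,1]<70)&(h[...,2]>135)
    w[:170]=0
    for k in blobs(w,100,1500): print("beaker",cv2.boundingRect(k),[(z,circ(c,k,z/1000)) for z in(58,66,74)])
E
python3 go.py 565.5 -329.5 150 90
python3 - <<'E'
from h import *
c=capture("side");a=c['pixels']
for r in range(182,212):
    row=a[r,252:296].astype(int)
    print(r,''.join('#' if (p.max()<38) else ('o' if p[2]>1.6*p[0] else '.') for p in row))
t=capture("top");beakers(t)
cv2.imwrite("pics/t4.png",t['pixels'][130:340,100:480].repeat(2,0).repeat(2,1))
E
```

```text
pos [596.7 -92.4 173.4] [-180.    -0.    89.9] F [-0.4  0.5 -0.4] w 85.3 12 rows
[-0.99, -0.13, 0.1] [-0.0, -0.0, -0.0]
[-0.99, -0.13, 0.1] [-0.0, -0.0, -0.0]
[-0.99, -0.13, 0.1] [-0.0, -0.0, -0.0]
[-0.99, -0.13, 0.1] [-0.0, -0.0, -0.0]
[-0.99, -0.13, 0.1] [-0.0, -0.0, -0.0]
[-0.99, -0.13, 0.1] [-0.0, -0.0, -0.0]
[-0.99, -0.13, 0.1] [-0.0, -0.0, -0.0]
[-0.99, -0.13, 0.1] [-0.0, -0.0, -0.0]
[-0.99, -0.13, 0.1] [-0.0, -0.0, -0.0]
[-0.99, -0.13, 0.1] [-0.0, -0.0, -0.0]
[-0.99, -0.13, 0.1] [-0.0, -0.0, -0.0]
[-0.99, -0.13, 0.1] [-0.0, -0.0, -0.0]
182 ............................oooooooooooooooo
183 ...................#####....oooooooooooooooo
184 ...............##############ooooooooooooooo
185 .............#################oooooooooooooo
186 ............###################ooooooooooooo
187 ...........#####################oooooooooooo
188 ...........#####################oooooooooooo
189 ..........######################oooooooooooo
190 ..........######################oooooooooooo
191 ..........######################oooooooooooo
192 ..........######################oooooooooooo
193 ........
[... 698 characters left out ...]
ooooooooooooo...........
208 ............ooooooooooooooooooooo...........
209 ...........oooooooooooooooooooooo...........
210 ...........ooooooooooooooooooooooo..........
211 ...........ooooooooooooooooooooooo..........
beaker (270, 260, 22, 22) [(58, array([477.2,  -3.3,  42.1,  43.3])), (66, array([476.9,  -3.3,  41.8,  43. ])), (74, array([476.5,  -3.3,  41.5,  42.7]))]
beaker (201, 257, 28, 28) [(58, array([481.1, 129.2,  54.2,  54.8])), (66, array([480.7, 128.3,  53.8,  54.4])), (74, array([480.3, 127.4,  53.4,  54. ]))]
beaker (429, 215, 17, 17) [(58, array([ 565.4, -329.5,   32.5,   34.2])), (66, array([ 564.4, -327.1,   32.2,   33.9])), (74, array([ 563.4, -324.8,   32. ,   33.7]))]
```

View pics/t4.png

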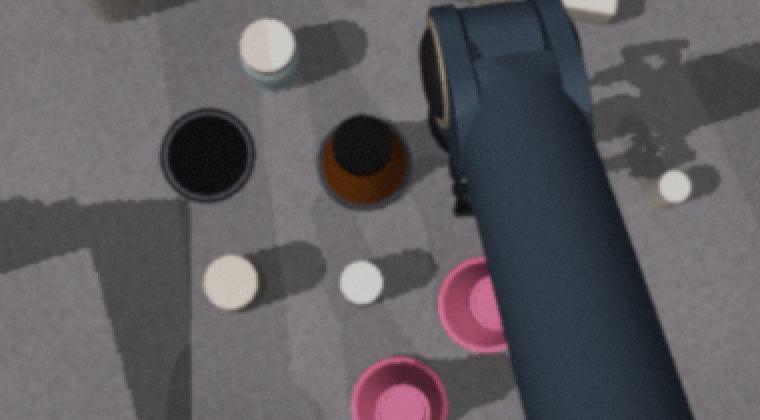

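Emit:
servo_tool:
  deltas:
    - [[-0.99,-0.13,0],[0,0,0],-1]
    - [[-0.99,-0.13,0],[0,0,0],-1]
    - [[-0.99,-0.13,0],[0,0,0],-1]
    - [[-0.99,-0.13,0],[0,0,0],-1]
    - [[-0.99,-0.13,0],[0,0,0],-1]
    - [[-0.99,-0.13,0],[0,0,0],-1]
    - [[-0.99,-0.13,0],[0,0,0],-1]
    - [[-0.99,-0.13,0],[0,0,0],-1]
  grip_force: 30

```text
t: 19.7
tcp_pos: [0.5764, -0.2492, 0.1735]
tcp_rot: [180.0, -0.1, 90.0]
force: [1.1, 0.6, 0.1]
gripper_width: 0.0855
finger_force: 0.0
```

Emit:
servo_tool:
  deltas:
    - [[-0.99,-0.13,0.4],[0,0,0],-1]
    - [[-0.99,-0.13,0.8],[0,0,0],-1]
    - [[-0.99,-0.13,0.8],[0,0,0],-1]
    - [[-0.98,-0.13,0.8],[0,0,0],-1]
    - [[0,0,0],[0,0,0],-1]
    - [[0,0,0],[0,0,0],-1]

```text
t: 20.3
tcp_pos: [0.565, -0.329, 0.1164]
tcp_rot: [-179.9, -0.1, 89.9]
force: [0.3, -0.2, 0.2]
gripper_width: 0.0854
finger_force: 0.0
```

```bash
python3 go.py 565.4 -329.5 20 90
python3 - <<'E'
from h import *
beakers(capture("top"))
E
```

```text
pos [ 565.  -329.   116.4] [-1.799e+02 -1.000e-01  8.990e+01] F [ 0.3 -0.2  0.2] w 85.4 5 rows
[-0.01, 0.0, 0.96] [-0.0, -0.0, -0.01]
[-0.01, 0.0, 0.96] [-0.0, -0.0, -0.01]
[-0.01, 0.0, 0.96] [-0.0, -0.0, -0.01]
[-0.01, 0.0, 0.96] [-0.0, -0.0, -0.01]
[-0.01, 0.0, 0.96] [-0.0, -0.0, -0.01]
beaker (270, 260, 21, 22) [(58, array([477.2,  -3.2,  41. ,  42.1])), (66, array([476.9,  -3.2,  40.7,  41.8])), (74, array([476.5,  -3.2,  40.5,  41.5]))]
beaker (201, 257, 27, 28) [(58, array([481. , 129.6,  52.7,  54. ])), (66, array([480.6, 128.7,  52.3,  53.6])), (74, array([480.2, 127.7,  51.9,  53.2]))]
beaker (430, 215, 15, 16) [(58, array([ 566. , -329.8,   30.7,   32.5])), (66, array([ 565. , -327.4,   30.5,   32.3])), (74, array([ 564.1, -325.1,   30.3,   32. ]))]
```

Emit:
servo_tool:
  deltas:
    - [[-0.02,0.02,0.96],[0,0,0],-1]
    - [[0,0,0.96],[0,0,0],-1]
    - [[0,0,0.96],[0,0,0],-1]
    - [[0,0,0.96],[0,0,0],-1]
    - [[0,0,0.96],[0,0,0],-1]
    - [[0,0,0],[0,0,0],-1]

```text
t: 20.95
tcp_pos: [0.5652, -0.3273, 0.02]
tcp_rot: [-179.8, -0.1, 90.1]
force: [-0.0, 0.0, 0.0]
gripper_width: 0.0854
finger_force: 0.0
```

Emit:
servo_tool:
  deltas:
    - [[0,0,0],[0,0,0],1]
    - [[0,0,0],[0,0,0],1]
    - [[0,0,0],[0,0,0],1]
    - [[0,0,0],[0,0,0],1]
    - [[0,0,0],[0,0,0],1]
    - [[0,0,0],[0,0,0],1]
    - [[0,0,0],[0,0,0],1]
    - [[0,0,0],[0,0,0],1]

```text
t: 21.75
tcp_pos: [0.5668, -0.3299, 0.0229]
tcp_rot: [179.9, 0.1, 89.9]
force: [-0.1, -0.1, 6.1]
gripper_width: 0.0348
finger_force: 29.8
```

Emit:
servo_tool:
  deltas:
    - [[0,0,-0.3],[0,0,0],1]
    - [[0,0,-0.9],[0,0,0],1]
    - [[0,0,-0.9],[0,0,0],1]
    - [[0,0,-0.9],[0,0,0],1]
    - [[0,0,-0.9],[0,0,0],1]
    - [[0,0,-0.9],[0,0,0],1]
    - [[0,0,-0.9],[0,0,0],1]
    - [[0,0,-0.9],[0,0,0],1]

```text
t: 22.55
tcp_pos: [0.5656, -0.3296, 0.1554]
tcp_rot: [180.0, 0.0, 89.9]
force: [-0.8, -0.7, -0.6]
gripper_width: 0.0347
finger_force: 30.0
```

```bash
python3 go.py 621 158.5 150 90
```

```text
pos [ 565.6 -329.6  155.4] [180.    0.   89.9] F [-0.8 -0.7 -0.6] w 34.7 25 rows
[0.98, 0.11, 0.01] [0.0, 0.0, -0.0]
[0.98, 0.11, 0.01] [0.0, 0.0, -0.0]
[0.98, 0.11, 0.01] [0.0, 0.0, -0.0]
[0.98, 0.11, 0.01] [0.0, 0.0, -0.0]
[0.98, 0.11, 0.01] [0.0, 0.0, -0.0]
[0.98, 0.11, 0.01] [0.0, 0.0, -0.0]
[0.98, 0.11, 0.01] [0.0, 0.0, -0.0]
[0.98, 0.11, 0.01] [0.0, 0.0, -0.0]
[0.98, 0.11, 0.01] [0.0, 0.0, -0.0]
[0.98, 0.11, 0.01] [0.0, 0.0, -0.0]
[0.98, 0.11, 0.01] [0.0, 0.0, -0.0]
[0.98, 0.11, 0.01] [0.0, 0.0, -0.0]
[0.98, 0.11, 0.01] [0.0, 0.0, -0.0]
[0.98, 0.11, 0.01] [0.0, 0.0, -0.0]
[0.98, 0.11, 0.01] [0.0, 0.0, -0.0]
[0.98, 0.11, 0.01] [0.0, 0.0, -0.0]
[0.98, 0.11, 0.01] [0.0, 0.0, -0.0]
[0.98, 0.11, 0.01] [0.0, 0.0, -0.0]
[0.98, 0.11, 0.01] [0.0, 0.0, -0.0]
[0.98, 0.11, 0.01] [0.0, 0.0, -0.0]
[0.98, 0.11, 0.01] [0.0, 0.0, -0.0]
[0.98, 0.11, 0.01] [0.0, 0.0, -0.0]
[0.98, 0.11, 0.01] [0.0, 0.0, -0.0]
[0.98, 0.11, 0.01] [0.0, 0.0, -0.0]
[0.98, 0.11, 0.01] [0.0, 0.0, -0.0]
```

Emit:
servo_tool:
  deltas:
    - [[0.6,0.05,-0.95],[0,0,0],1]
    - [[0.98,0.11,-0.95],[0,0,0],1]
    - [[0.98,0.11,-0.95],[0,0,0],1]
    - [[0.98,0.11,-0.65],[0,0,0],1]
    - [[0.98,0.11,0],[0,0,0],1]
    - [[0.98,0.11,0],[0,0,0],1]
    - [[0.98,0.11,0],[0,0,0],1]
    - [[0.98,0.11,0],[0,0,0],1]

```text
t: 23.35
tcp_pos: [0.5823, -0.1774, 0.224]
tcp_rot: [-180.0, -0.0, 90.1]
force: [-0.2, 0.7, -0.6]
gripper_width: 0.0352
finger_force: 30.0
```

Emit:
servo_tool:
  deltas:
    - [[0.98,0.11,0],[0,0,0],1]
    - [[0.98,0.11,0],[0,0,0],1]
    - [[0.98,0.11,0],[0,0,0],1]
    - [[0.98,0.11,0],[0,0,0],1]
    - [[0.98,0.11,0],[0,0,0],1]
    - [[0.98,0.11,0],[0,0,0],1]
    - [[0.98,0.11,0],[0,0,0],1]
    - [[0.98,0.11,0],[0,0,0],1]

```text
t: 24.15
tcp_pos: [0.5995, -0.0208, 0.224]
tcp_rot: [-180.0, -0.0, 90.1]
force: [1.6, 0.2, -0.8]
gripper_width: 0.0348
finger_force: 30.0
```

Emit:
servo_tool:
  deltas:
    - [[0.98,0.11,0],[0,0,0],1]
    - [[0.98,0.11,0],[0,0,0],1]
    - [[0.98,0.11,0],[0,0,0],1]
    - [[0.98,0.11,0],[0,0,0],1]
    - [[0.98,0.11,0.5],[0,0,0],1]
    - [[0.98,0.11,0.8],[0,0,0],1]
    - [[0.98,0.11,0.9],[0,0,0],1]
    - [[0.98,0.11,0.9],[0,0,0],1]

```text
t: 24.95
tcp_pos: [0.617, 0.1358, 0.1615]
tcp_rot: [180.0, -0.0, 90.0]
force: [-0.2, -0.4, -0.7]
gripper_width: 0.0345
finger_force: 30.1
```

Emit:
servo_tool:
  deltas:
    - [[0.98,0.11,0.9],[0,0,0],1]
    - [[0,0,0.9],[0,0,0],1]
    - [[0,0,0.9],[0,0,0],1]
    - [[0,0,0],[0,0,0],1]
    - [[0,0,0],[0,0,0],1]

```text
t: 25.45
tcp_pos: [0.6196, 0.1539, 0.108]
tcp_rot: [-180.0, -0.0, 90.0]
force: [-0.1, 0.3, 0.0]
gripper_width: 0.0347
finger_force: 30.1
```

```bash
python3 go.py 621 158.5 26 90
```

```text
pos [619.6 153.9 108. ] [-180.   -0.   90.] F [-0.1  0.3  0. ] w 34.7 5 rows
[0.05, 0.01, 0.82] [-0.0, -0.0, 0.0]
[0.05, 0.01, 0.82] [-0.0, -0.0, 0.0]
[0.05, 0.01, 0.82] [-0.0, -0.0, 0.0]
[0.05, 0.01, 0.82] [-0.0, -0.0, 0.0]
[0.05, 0.01, 0.82] [-0.0, -0.0, 0.0]
```

Emit:
servo_tool:
  deltas:
    - [[0.12,0.04,0.8],[0,0,0],1]
    - [[0.11,0.03,0.8],[0,0,0],1]
    - [[0,0,0.8],[0,0,0],1]
    - [[0,0,0.8],[0,0,0],1]
    - [[0,0,0.6],[0,0,0],1]
    - [[0,0,0.2],[0,0,0],1]
    - [[0,0,0],[0,0,0],1]

```text
t: 26.15
tcp_pos: [0.6211, 0.1572, 0.0265]
tcp_rot: [-179.9, 0.0, 89.9]
force: [-0.4, -0.3, -0.8]
gripper_width: 0.0346
finger_force: 30.1
```

Emit:
servo_tool:
  deltas:
    - [[0.06,0,0.1],[0,0,0],1]
    - [[0,0,0.05],[0,0,0],1]
    - [[0,0,0],[0,0,0],1]
    - [[0,0,0],[0,0,0],1]

```text
t: 26.55
tcp_pos: [0.6218, 0.1586, 0.0249]
tcp_rot: [180.0, -0.0, 89.9]
force: [-0.5, 1.0, 0.3]
gripper_width: 0.0348
finger_force: 30.1
```

Emit:
servo_tool:
  deltas:
    - [[0,-0.03,0.05],[0,0,0],1]
    - [[0,0,0.04],[0,0,0],1]
    - [[0,0,0],[0,0,0],1]

```text
t: 26.85
tcp_pos: [0.621, 0.1586, 0.0231]
tcp_rot: [180.0, 0.0, 89.9]
force: [0.0, -0.2, 1.8]
gripper_width: 0.0346
finger_force: 30.3
```

Emit:
servo_tool:
  deltas:
    - [[0,0,0],[0,0,0],-1]
    - [[0,0,0],[0,0,0],-1]
    - [[0,0,0],[0,0,0],-1]
    - [[0,0,0],[0,0,0],-1]
    - [[0,0,0],[0,0,0],-1]

```text
t: 27.35
tcp_pos: [0.6209, 0.1585, 0.0227]
tcp_rot: [180.0, 0.0, 89.9]
force: [-0.2, -0.7, 0.2]
gripper_width: 0.0855
finger_force: 0.0
```

Emit:
servo_tool:
  deltas:
    - [[0,0,-0.9],[0,0,0],-1]
    - [[0,0,-0.9],[0,0,0],-1]
    - [[0,0,-0.9],[0,0,0],-1]
    - [[0,0,-0.9],[0,0,0],-1]
    - [[0,0,-0.9],[0,0,0],-1]
    - [[-0.99,-0.9,-0.9],[0,0,0],-1]
    - [[-0.99,-0.9,-0.5],[0,0,0],-1]
    - [[-0.99,-0.9,0],[0,0,0],-1]

```text
t: 28.15
tcp_pos: [0.5676, 0.0994, 0.1438]
tcp_rot: [179.7, -0.0, 90.0]
force: [0.8, 0.2, -0.2]
gripper_width: 0.0859
finger_force: 0.0
```

Emit:
servo_tool:
  deltas:
    - [[-0.99,-0.9,0],[0,0,0],-1]
    - [[-0.99,-0.9,0],[0,0,0],-1]
    - [[-0.99,-0.9,0],[0,0,0],-1]
    - [[-0.99,-0.9,0],[0,0,0],-1]
    - [[-0.99,-0.9,0],[0,0,0],-1]
    - [[0,0,0],[0,0,0],-1]

```text
t: 28.75
tcp_pos: [0.4746, -0.0026, 0.1415]
tcp_rot: [-179.9, 0.2, 89.7]
force: [0.7, -0.1, 0.2]
gripper_width: 0.0853
finger_force: 0.0
```

```bash
python3 go.py 477 -3.3 120 90
python3 - <<'E'
from h import *
t=capture("top");beakers(t);p=t['pixels'];V=cv2.cvtColor(p,cv2.COLOR_BGR2HSV)[...,2]
for k in blobs((V<42)[170:240,170:235],300): print(circ(t,cv2.convexHull(k+np.array([170,170])),.001))
s=capture("side");cv2.imwrite("pics/m5.png",np.hstack([cv2.resize(p[160:260,150:250],(400,400),interpolation=2),cv2.resize(s['pixels'][210:310,190:290],(400,400),interpolation=2)]))
E
```

```text
pos [474.6  -2.6 141.5] [-179.9    0.2   89.7] F [ 0.7 -0.1  0.2] w 85.3 2 rows
[-0.01, 0.06, 0.54] [-0.01, 0.02, -0.03]
[-0.02, 0.06, 0.54] [-0.01, 0.02, -0.03]
beaker (201, 257, 28, 28) [(58, array([481.1, 129.3,  53.6,  54.4])), (66, array([480.7, 128.4,  53.2,  54.1])), (74, array([480.4, 127.4,  52.8,  53.7]))]
beaker (193, 195, 15, 16) [(58, array([621.4, 157.7,  30. ,  31.2])), (66, array([620. , 156.5,  29.8,  31. ])), (74, array([618.6, 155.4,  29.6,  30.8]))]
[622.4 156.   86.1  94.2]
```

View pics/m5.png

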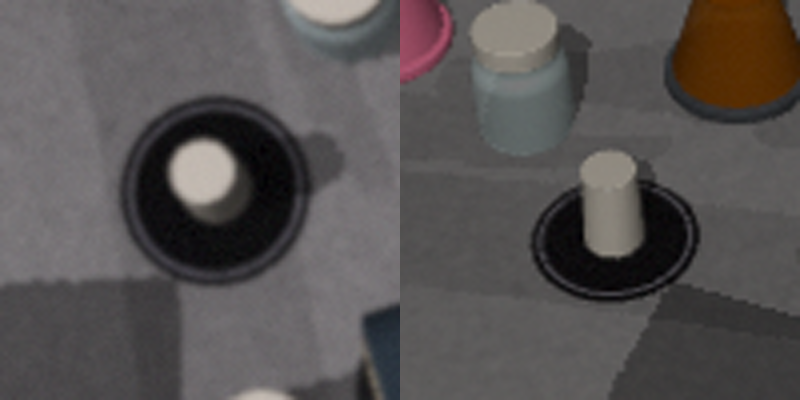

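Emit:
servo_tool:
  deltas:
    - [[-0.04,0.12,0.96],[-0.02,0.04,-0.06],-1]
    - [[0,0,0.96],[0,0,0],-1]
    - [[0,0,0.96],[0,0,0],-1]
    - [[0,0,0.96],[0,0,0],-1]
    - [[0,0,0.96],[0,0,0],-1]
    - [[0,0,0.96],[0,0,0],-1]
    - [[0,0,0],[0,0,0],-1]

```text
t: 29.55
tcp_pos: [0.4788, 0.0011, 0.0241]
tcp_rot: [-179.9, -0.2, 90.3]
force: [-1.5, -0.6, -0.1]
gripper_width: 0.0853
finger_force: 0.0
```

Emit:
servo_tool:
  deltas:
    - [[0,0,0],[0,0,0],1]
    - [[0,0,0],[0,0,0],1]
    - [[0,0,0],[0,0,0],1]
    - [[0,0,0],[0,0,0],1]
    - [[0,0,0],[0,0,0],1]
    - [[0,0,0],[0,0,0],1]
    - [[0,0,0],[0,0,0],1]
    - [[0,0,0],[0,0,0],1]

```text
t: 30.35
tcp_pos: [0.4806, -0.0, 0.0267]
tcp_rot: [179.7, -0.2, 90.2]
force: [-0.4, 0.9, 6.5]
gripper_width: 0.0444
finger_force: 30.3
```

Emit:
servo_tool:
  deltas:
    - [[0,0,-0.3],[0,0,0],1]
    - [[0,0,-0.9],[0,0,0],1]
    - [[0,0,-0.9],[0,0,0],1]
    - [[0,0,-0.9],[0,0,0],1]
    - [[0,0,-0.9],[0,0,0],1]
    - [[0,0,-0.9],[0,0,0],1]
    - [[0,0,-0.9],[0,0,0],1]
    - [[0,0,-0.4],[0,0,0],1]

```text
t: 31.15
tcp_pos: [0.4796, -0.0006, 0.1491]
tcp_rot: [179.8, -0.2, 90.2]
force: [-0.6, -0.2, -0.4]
gripper_width: 0.0448
finger_force: 31.0
```

```bash
python3 go.py 621 158.5 130 90
python3 - <<'E'
from h import *
t=capture("top");beakers(t)
E
```

```text
pos [479.6  -0.6 149.1] [179.8  -0.2  90.2] F [-0.6 -0.2 -0.4] w 44.8 9 rows
[0.88, 0.79, 0.11] [0.01, -0.0, 0.0]
[0.88, 0.79, 0.11] [0.01, -0.0, 0.0]
[0.88, 0.79, 0.11] [0.01, -0.0, 0.0]
[0.88, 0.79, 0.11] [0.01, -0.0, 0.0]
[0.88, 0.79, 0.11] [0.01, -0.0, 0.0]
[0.88, 0.79, 0.11] [0.01, -0.0, 0.0]
[0.88, 0.79, 0.11] [0.01, -0.0, 0.0]
[0.88, 0.79, 0.11] [0.01, -0.0, 0.0]
[0.88, 0.79, 0.11] [0.01, -0.0, 0.0]
beaker (201, 257, 28, 28) [(58, array([481.1, 129.3,  53.6,  54.5])), (66, array([480.7, 128.3,  53.2,  54.1])), (74, array([480.4, 127.4,  52.8,  53.8]))]
beaker (193, 195, 15, 16) [(58, array([621.4, 157.7,  30. ,  31.2])), (66, array([620. , 156.5,  29.8,  31. ])), (74, array([618.6, 155.4,  29.6,  30.8]))]
```

Emit:
servo_tool:
  deltas:
    - [[0.9,0.79,0.11],[0.1,0.04,0.02],1]
    - [[0.9,0.79,0.11],[0,0,0],1]
    - [[0.9,0.79,0.11],[0,0,0],1]
    - [[0.9,0.79,0.11],[0,0,0],1]
    - [[0.9,0.79,0.11],[0,0,0],1]
    - [[0.9,0.79,0.11],[0,0,0],1]
    - [[0.9,0.79,0.11],[0,0,0],1]
    - [[0.9,0.79,0.11],[0,0,0],1]

```text
t: 32.0
tcp_pos: [0.605, 0.1442, 0.1287]
tcp_rot: [-179.5, -0.3, 90.1]
force: [0.8, 0.1, -0.7]
gripper_width: 0.0441
finger_force: 31.0
```

Emit:
servo_tool:
  deltas:
    - [[0.9,0.79,0.11],[0,0,0],1]
    - [[0,0,0],[0,0,0],1]
    - [[0,0,0],[0,0,0],1]
    - [[0,0,0],[0,0,0],1]

```text
t: 32.4
tcp_pos: [0.62, 0.1607, 0.1271]
tcp_rot: [-179.5, -0.3, 90.1]
force: [0.2, -0.2, -1.1]
gripper_width: 0.0449
finger_force: 31.0
```

```bash
python3 go.py 621 161.8 95 90
python3 - <<'E'
from h import *
s=capture("side");a=s['pixels'];cv2.imwrite("pics/m6.png",cv2.resize(a[150:300,170:320],(600,600),interpolation=2))
g=(cv2.cvtColor(a,cv2.COLOR_BGR2HSV)[...,1]<90)&(a.max(2)>105)
for r in range(205,275,2): print(r,''.join('#' if v else '.' for v in g[r,220:270]))
print(proj(s,[[.621,.1585,.066],[.621,.1585,.103],[.621,.1585,.0]]))
E
```

```text
pos [620.  160.7 127.1] [-179.5   -0.3   90.1] F [ 0.2 -0.2 -1.1] w 44.9 2 rows
[0.02, 0.03, 0.8] [-0.05, -0.03, 0.01]
[0.03, 0.03, 0.8] [-0.05, -0.03, 0.01]
205 ..................................................
207 ..................................................
209 ..................................................
211 .................###..............................
213 ............#########.............................
215 #..........#############..........................
217 ###.......##############..........................
219 ###.......###############.........................
221 ###........###############........................
223 ###........##############.........................
225 ####.......##############.........................
227 ######.....###############........................
229 #######....###############........................
231 ########...###############........................
233 #####.......##############........................
235 ###.#......################.......................
237 #.##........################......................
239 ###
[... 370 characters left out ...]
.......
253 ...............##############.....................
255 ................############......................
257 ................############......................
259 ................############......................
261 .................###########......................
263 .................###########......................
265 .................###########......................
267 ................############......................
269 .................############.....................
271 .................############.....................
273 ....................######........................
[[241.82157972 249.37022016]
 [240.71875636 237.7845682 ]
 [243.67179549 268.72362647]]
```

View pics/m6.png

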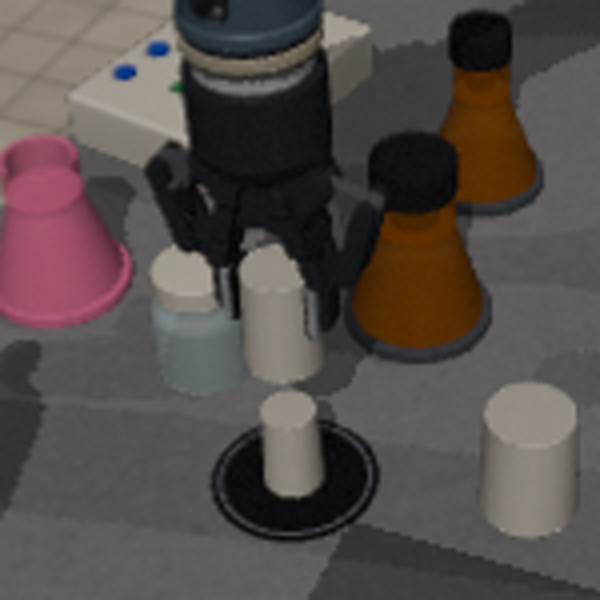

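Emit:
servo_tool:
  deltas:
    - [[0.03,0.03,0.8],[-0.1,-0.06,0],1]
    - [[0.02,0.02,0.8],[0,0,0],1]
    - [[0,0,0.5],[0,0,0],1]
    - [[0,0,0.4],[0,0,0],1]
    - [[0,0,0],[0,0,0],1]

```text
t: 32.95
tcp_pos: [0.6209, 0.1624, 0.0764]
tcp_rot: [-179.9, -0.0, 90.1]
force: [0.3, -0.8, -0.2]
gripper_width: 0.0441
finger_force: 31.0
```

```bash
python3 go.py 621 161.8 30 90
```

```text
pos [620.9 162.4  76.4] [-179.9   -0.    90.1] F [ 0.3 -0.8 -0.2] w 44.1 3 rows
[-0.01, 0.0, 0.77] [-0.0, -0.0, 0.01]
[-0.01, 0.0, 0.77] [-0.0, -0.0, 0.01]
[-0.01, 0.0, 0.77] [-0.0, -0.0, 0.01]
```

Emit:
servo_tool:
  deltas:
    - [[-0.02,0,0.4],[0,0,0],1]
    - [[0,0,0.4],[0,0,0],1]
    - [[0,0,0.4],[0,0,0],1]
    - [[0,0,0.4],[0,0,0],1]
    - [[0,0,0.4],[0,0,0],1]
    - [[0,0,0.3],[0,0,0],1]
    - [[0,0,0],[0,0,0],1]

```text
t: 33.65
tcp_pos: [0.6212, 0.1624, 0.0307]
tcp_rot: [-180.0, -0.1, 90.1]
force: [0.1, 0.2, -1.3]
gripper_width: 0.0444
finger_force: 31.0
```

Emit:
servo_tool:
  deltas:
    - [[0,0,0.08],[0,0,0],1]
    - [[0,0,0.06],[0,0,0],1]
    - [[0,0,0.04],[0,0,0],1]
    - [[0,0,0],[0,0,0],1]

```text
t: 34.05
tcp_pos: [0.6219, 0.1627, 0.0284]
tcp_rot: [179.9, -0.1, 90.1]
force: [0.3, -0.3, -1.1]
gripper_width: 0.0444
finger_force: 31.0
```

Emit:
servo_tool:
  deltas:
    - [[-0.04,-0.03,0.04],[0,0,0],1]
    - [[0,0,0.03],[0,0,0],1]
    - [[0,0,0],[0,0,0],1]

```text
t: 34.35
tcp_pos: [0.6213, 0.1618, 0.0271]
tcp_rot: [179.9, -0.1, 90.1]
force: [0.7, -0.2, 0.0]
gripper_width: 0.0448
finger_force: 31.1
```

Emit:
servo_tool:
  deltas:
    - [[0,0,0],[0,0,0],-1]
    - [[0,0,0],[0,0,0],-1]
    - [[0,0,0],[0,0,0],-1]
    - [[0,0,0],[0,0,0],-1]
    - [[0,0,0],[0,0,0],-1]

```text
t: 34.85
tcp_pos: [0.6213, 0.1619, 0.0269]
tcp_rot: [179.9, -0.1, 90.1]
force: [-0.1, 0.4, -0.1]
gripper_width: 0.0852
finger_force: 0.0
```

Emit:
servo_tool:
  deltas:
    - [[0,0,-0.9],[0,0,0],-1]
    - [[0,0,-0.9],[0,0,0],-1]
    - [[0,0,-0.9],[0,0,0],-1]
    - [[0,0,-0.9],[0,0,0],-1]
    - [[0,0,-0.9],[0,0,0],-1]
    - [[0,-0.9,-0.6],[0,0,0],-1]
    - [[0,-0.9,0],[0,0,0],-1]
    - [[0,-0.9,0],[0,0,0],-1]

```text
t: 35.65
tcp_pos: [0.5671, 0.162, 0.1308]
tcp_rot: [179.8, -0.1, 90.1]
force: [-0.6, -0.2, 1.2]
gripper_width: 0.0855
finger_force: 0.0
```

Emit:
servo_tool:
  deltas:
    - [[-0.8,-0.9,0],[0,0,0],-1]
    - [[-0.8,-0.9,0],[0,0,0],-1]
    - [[0,-0.9,0],[0,0,0],-1]
    - [[0,-0.9,0],[0,0,0],-1]
    - [[0,-0.6,0],[0,0,0],-1]
    - [[0,0,0],[0,0,0],-1]
    - [[0,0,0],[0,0,0],-1]

```text
t: 36.35
tcp_pos: [0.4841, 0.1296, 0.1294]
tcp_rot: [179.8, -0.1, 90.1]
force: [0.3, -0.9, -0.6]
gripper_width: 0.0855
finger_force: 0.0
```

```bash
python3 go.py 480.4 127.6 30 90
python3 - <<'E'
from h import *
t=capture("top");beakers(t);p=t['pixels'];V=cv2.cvtColor(p,cv2.COLOR_BGR2HSV)[...,2]
s=capture("side");cv2.imwrite("pics/m7.png",np.hstack([cv2.resize(p[160:260,150:250],(400,400),interpolation=2),cv2.resize(s['pixels'][210:310,190:290],(400,400),interpolation=2)]))
E
```

```text
pos [484.1 129.6 129.4] [ 1.798e+02 -1.000e-01  9.010e+01] F [ 0.3 -0.9 -0.6] w 85.5 6 rows
[-0.02, -0.03, 0.83] [0.01, -0.0, 0.0]
[-0.02, -0.03, 0.83] [0.01, -0.0, 0.0]
[-0.02, -0.03, 0.83] [0.01, -0.0, 0.0]
[-0.02, -0.03, 0.83] [0.01, -0.0, 0.0]
[-0.02, -0.03, 0.83] [0.01, -0.0, 0.0]
[-0.02, -0.03, 0.83] [0.01, -0.0, 0.0]
beaker (190, 192, 20, 21) [(58, array([623.1, 158.8,  40.3,  41. ])), (66, array([621.7, 157.6,  40. ,  40.8])), (74, array([620.4, 156.5,  39.7,  40.5]))]
```

View pics/m7.png

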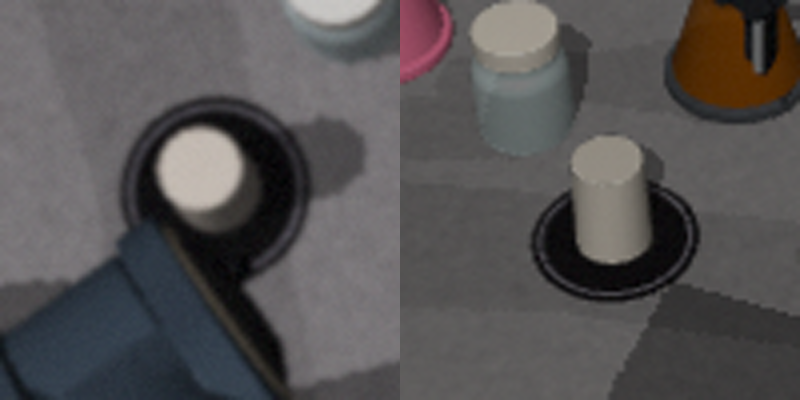

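Run:
```python
from h import *
s=capture("side");h=cv2.cvtColor(s['pixels'],cv2.COLOR_BGR2HSV);w=(h[...,1]<90)&(h[...,2]>105);w[:,:275]=0
for k in blobs(w[235:300],100,3000): print(cv2.boundingRect(k))
cv2.imwrite("pics/m8.png",cv2.resize(s['pixels'][190:310,240:360],(480,480),interpolation=2))
```

```text
(291, 10, 23, 40)
```

View pics/m8.png

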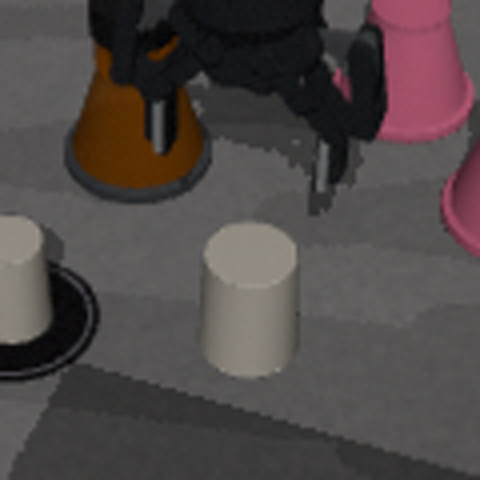

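Emit:
servo_tool:
  deltas:
    - [[-0.1,-0.18,0.9],[0.04,0,0],-1]
    - [[0,0,0.6],[0,0,0],-1]
    - [[0,0,0],[0,0,0],-1]
    - [[0,0,0],[0,0,0],-1]
    - [[0,0,0],[0,0,0],-1]
    - [[0,0,0],[0,0,0],-1]
  grip_force: 40

```text
t: 37.1
tcp_pos: [0.4801, 0.1277, 0.0992]
tcp_rot: [-180.0, -0.1, 90.1]
force: [0.4, 0.4, -0.2]
gripper_width: 0.0854
finger_force: 0.0
```

```bash
python3 go.py 480.4 127.6 32 90
```

```text
pos [480.1 127.7  99.2] [-1.80e+02 -1.00e-01  9.01e+01] F [ 0.4  0.4 -0.2] w 85.4 4 rows
[-0.0, 0.0, 0.84] [-0.0, -0.01, 0.01]
[-0.0, 0.0, 0.84] [-0.0, -0.01, 0.01]
[-0.0, 0.0, 0.84] [-0.0, -0.01, 0.01]
[-0.0, 0.0, 0.84] [-0.0, -0.01, 0.01]
```

Emit:
servo_tool:
  deltas:
    - [[0,0,0.84],[0,0,0],-1]
    - [[0,0,0.84],[0,0,0],-1]
    - [[0,0,0.84],[0,0,0],-1]
    - [[0,0,0.84],[0,0,0],-1]
    - [[0,0,0],[0,0,0],-1]
    - [[0,0,0],[0,0,0],-1]

```text
t: 37.7
tcp_pos: [0.4797, 0.1278, 0.0318]
tcp_rot: [-179.9, -0.1, 90.1]
force: [0.1, -0.7, -0.7]
gripper_width: 0.0855
finger_force: 0.0
```

Emit:
servo_tool:
  deltas:
    - [[0,0,0],[0,0,0],1]
    - [[0,0,0],[0,0,0],1]
    - [[0,0,0],[0,0,0],1]
    - [[0,0,0],[0,0,0],1]
    - [[0,0,0],[0,0,0],1]
    - [[0,0,0],[0,0,0],1]
    - [[0,0,0],[0,0,0],1]

```text
t: 38.4
tcp_pos: [0.4809, 0.1278, 0.0326]
tcp_rot: [179.9, -0.1, 90.1]
force: [0.6, -1.2, 6.3]
gripper_width: 0.0548
finger_force: 41.5
```

Emit:
servo_tool:
  deltas:
    - [[0,0,-0.3],[0,0,0],1]
    - [[0,0,-0.9],[0,0,0],1]
    - [[0,0,-0.9],[0,0,0],1]
    - [[0,0,-0.9],[0,0,0],1]
    - [[0,0,-0.9],[0,0,0],1]
    - [[0,0,-0.9],[0,0,0],1]
    - [[0,0,-0.8],[0,0,0],1]
    - [[0,0,0],[0,0,0],1]

```text
t: 39.2
tcp_pos: [0.4806, 0.1279, 0.1453]
tcp_rot: [179.9, -0.1, 90.1]
force: [-1.0, 0.2, -0.9]
gripper_width: 0.0542
finger_force: 42.8
```

```bash
python3 go.py 621.3 158.3 140 90
```

```text
pos [480.6 127.9 145.3] [ 1.799e+02 -1.000e-01  9.010e+01] F [-1.   0.2 -0.9] w 54.2 8 rows
[0.19, 0.88, 0.04] [0.0, -0.0, 0.0]
[0.19, 0.88, 0.04] [0.0, -0.0, 0.0]
[0.19, 0.88, 0.04] [0.0, -0.0, 0.0]
[0.19, 0.88, 0.03] [0.0, -0.0, 0.0]
[0.19, 0.88, 0.03] [0.0, -0.0, 0.0]
[0.19, 0.88, 0.03] [0.0, -0.0, 0.0]
[0.19, 0.88, 0.03] [0.0, -0.0, 0.0]
[0.19, 0.88, 0.03] [0.0, -0.0, 0.0]
```

Emit:
servo_tool:
  deltas:
    - [[0.19,0.88,0.04],[0,0,0],1]
    - [[0.19,0.88,0.04],[0,0,0],1]
    - [[0.19,0.88,0.04],[0,0,0],1]
    - [[0.19,0.88,0.04],[0,0,0],1]
    - [[0.19,0.88,0.03],[0,0,0],1]
    - [[0.19,0.88,0.03],[0,0,0],1]
    - [[0.19,0.88,0.03],[0,0,0],1]
    - [[0.19,0.88,0.03],[0,0,0],1]

```text
t: 40.0
tcp_pos: [0.6202, 0.1579, 0.136]
tcp_rot: [-179.8, -0.0, 90.1]
force: [0.2, -0.5, -0.6]
gripper_width: 0.0551
finger_force: 42.8
```

Emit:
servo_tool:
  deltas:
    - [[0,0,0],[0,0,0],1]
    - [[0,0,0],[0,0,0],1]
    - [[0,0,0],[0,0,0],1]
    - [[0,0,0],[0,0,0],1]

```text
t: 40.4
tcp_pos: [0.6195, 0.1579, 0.1375]
tcp_rot: [-179.9, -0.1, 90.1]
force: [0.1, 0.3, -1.4]
gripper_width: 0.0547
finger_force: 42.8
```

```bash
python3 go.py 621.3 158.3 80 90
python3 - <<'E'
from h import *
s=capture("side");a=s['pixels']
g=(cv2.cvtColor(a,cv2.COLOR_BGR2HSV)[...,1]<90)&(a.max(2)>105)
for r in range(225,275,2): print(r,''.join('#' if v else '.' for v in g[r,220:270]))
print(proj(s,[[.6215,.158,.066],[.6213,.1583,.108]]))
E
```

```text
pos [619.5 157.9 137.5] [-1.799e+02 -1.000e-01  9.010e+01] F [ 0.1  0.3 -1.4] w 54.7 3 rows
[0.0, 0.03, 0.96] [-0.01, -0.0, 0.01]
[0.01, 0.03, 0.96] [-0.01, -0.0, 0.01]
[0.01, 0.03, 0.96] [-0.01, -0.0, 0.01]
225 ######...###################......................
227 ###.####.####################.....................
229 ########.####################.....................
231 ########.####################.....................
233 #####....#####################....................
235 ####.....#####################....................
237 ###......#####################....................
239 ####......####################....................
241 ###.......####################....................
243 ##.........##################.....................
245 .#............############........................
247 #..#..........#######..#..#.##....................
249 .............##################...................
251 .............#################....................
253 ..............###############.....................
255 ..............###############.....................
257 ..............###############.....................
259 ..............###############.....................
261 ..............###############.....................
263 ...............###############....................
265 ...............###############....................
267 ...............###############....................
269 ...............###############....................
271 ...............###############....................
273 ................##############....................
[[241.72023079 249.18255648]
 [240.48537079 236.09133423]]
```

Emit:
servo_tool:
  deltas:
    - [[0.01,0.05,0.9],[0,0,0],1]
    - [[0,0,0.9],[0,0,0],1]
    - [[0,0,0.4],[0,0,0],1]
    - [[0,0,0.4],[0,0,0],1]
    - [[0,0,0.3],[0,0,0],1]
    - [[0,0,0],[0,0,0],1]

```text
t: 41.05
tcp_pos: [0.621, 0.1583, 0.0791]
tcp_rot: [-179.9, -0.1, 90.1]
force: [-1.3, -0.8, -0.1]
gripper_width: 0.0548
finger_force: 42.8
```

Emit:
servo_tool:
  deltas:
    - [[0,0,0.4],[0,0,0],1]
    - [[0,0,0.4],[0,0,0],1]
    - [[0,0,0.3],[0,0,0],1]
    - [[0,0,0.3],[0,0,0],1]
    - [[0,0,0.2],[0,0,0],1]
    - [[0,0,0],[0,0,0],1]

```text
t: 41.65
tcp_pos: [0.6208, 0.1583, 0.0468]
tcp_rot: [-179.8, -0.1, 90.1]
force: [-0.1, 0.1, -1.4]
gripper_width: 0.0548
finger_force: 42.8
```

Home is at about 33.6 mm TCP height.

Emit:
servo_tool:
  deltas:
    - [[0,0,0.3],[0,0,0],1]
    - [[0,0,0.15],[0,0,0],1]
    - [[0,0,0.1],[0,0,0],1]
    - [[0,0,0.05],[0,0,0],1]
    - [[0,0,0],[0,0,0],1]
    - [[0,0,0],[0,0,0],1]

```text
t: 42.25
tcp_pos: [0.6213, 0.1585, 0.0358]
tcp_rot: [-179.9, -0.1, 90.1]
force: [0.3, -0.1, -1.0]
gripper_width: 0.0544
finger_force: 42.8
```

Emit:
servo_tool:
  deltas:
    - [[0,0,0.06],[0,0,0],1]
    - [[0,0,0.05],[0,0,0],1]
    - [[0,0,0.03],[0,0,0],1]
    - [[0,0,0],[0,0,0],1]

```text
t: 42.65
tcp_pos: [0.6213, 0.1585, 0.033]
tcp_rot: [-179.9, -0.1, 90.1]
force: [-0.1, -0.1, 0.1]
gripper_width: 0.0548
finger_force: 42.9
```

Emit:
servo_tool:
  deltas:
    - [[0,0,0],[0,0,0],-1]
    - [[0,0,0],[0,0,0],-1]
    - [[0,0,0],[0,0,0],-1]
    - [[0,0,0],[0,0,0],-1]
    - [[0,0,0],[0,0,0],-1]

```text
t: 43.15
tcp_pos: [0.6213, 0.1585, 0.0329]
tcp_rot: [-179.9, -0.1, 90.1]
force: [-0.6, 1.1, 1.0]
gripper_width: 0.0855
finger_force: 0.0
```

Emit:
servo_tool:
  deltas:
    - [[0,0,-0.9],[0,0,0],-1]
    - [[0,0,-0.9],[0,0,0],-1]
    - [[0,0,-0.9],[0,0,0],-1]
    - [[0,0,-0.9],[0,0,0],-1]
    - [[0,0,-0.9],[0,0,0],-1]
    - [[0,0,-0.9],[0,0,0],-1]
    - [[0.95,-0.9,0],[0,0,0],-1]
    - [[0.95,-0.9,0],[0,0,0],-1]

```text
t: 43.95
tcp_pos: [0.586, 0.1963, 0.1432]
tcp_rot: [179.9, -0.1, 90.0]
force: [-0.8, -0.1, 0.6]
gripper_width: 0.0855
finger_force: 0.0
```

Emit:
servo_tool:
  deltas:
    - [[0.95,-0.9,0],[0,0,0],-1]
    - [[0.95,-0.9,0],[0,0,0],-1]
    - [[0.95,-0.9,0],[0,0,0],-1]
    - [[0.95,-0.9,0],[0,0,0],-1]
    - [[0.95,-0.5,0],[0,0,0],-1]
    - [[0.95,0,0],[0,0,0],-1]
    - [[0,0,0],[0,0,0],-1]
    - [[0,0,0],[0,0,0],-1]

```text
t: 44.75
tcp_pos: [0.5033, 0.3099, 0.1421]
tcp_rot: [-180.0, -0.1, 90.1]
force: [1.2, -0.9, 0.1]
gripper_width: 0.0853
finger_force: 0.0
```

Run:
```python
from h import *
t=capture("top");beakers(t);p=t['pixels'];V=cv2.cvtColor(p,cv2.COLOR_BGR2HSV)[...,2]
s=capture("side");cv2.imwrite("pics/m9.png",np.hstack([cv2.resize(p[140:260,150:380],(460,240)),cv2.resize(s['pixels'][120:300,190:350],(320,360))[:240*1] if 0 else cv2.resize(s['pixels'][140:300,180:340],(240,240))]))
a=s['pixels'];g=(cv2.cvtColor(a,cv2.COLOR_BGR2HSV)[...,1]<90)&(a.max(2)>105)
for r in range(235,292,2): print(r,''.join('#' if v else '.' for v in g[r,220:270]))
print(proj(s,[[.621,.1585,.074],[.621,.1585,.0]]),get_state()['tcp_pos'])
```

```text
beaker (138, 383, 15, 34) [(58, array([229.6, 275.3,  16.7,  69.7])), (66, array([231.1, 273.3,  16.6,  69.2])), (74, array([232.5, 271.3,  16.5,  68.6]))]
beaker (187, 189, 26, 18) [(58, array([632.3, 160.2,  35.2,  56. ])), (66, array([630.9, 159.1,  34.9,  55.6])), (74, array([629.4, 157.9,  34.7,  55.2]))]
235 ##................................................
237 #.................................................
239 ..................................................
241 ..................................................
243 .............##...................................
245 ............####..................................
247 ............######................................
249 ............#######...............................
251 ............####..................................
253 ..................................................
255 ..................................................
257 ..................................................
259 ..................................................
261 ..................................................
263 ..............
[... 200 characters left out ...]
.
271 .......................######.....................
273 .......................######.....................
275 ......................########....................
277 .....................###..........................
279 ..................................................
281 ..................................................
283 ..................................................
285 ..................................................
287 ..................................................
289 ..................................................
291 ..................................................
[[241.58728598 246.9119978 ]
 [243.67179549 268.72362647]] [0.50371339 0.3087014  0.14155789]
```

View pics/m9.png

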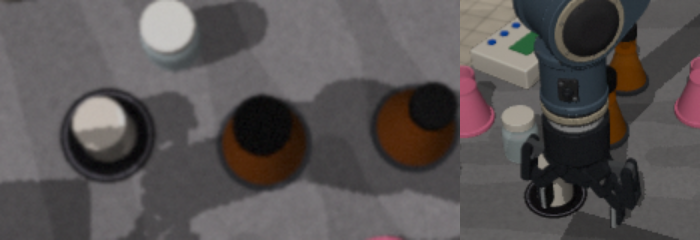

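Emit:
servo_tool:
  deltas:
    - [[-1,-0.2,-0.6],[0,0,0],-1]
    - [[-1,-0.2,-0.6],[0,0,0],-1]
    - [[-1,0,-0.6],[0,0,0],-1]
    - [[-1,0,-0.5],[0,0,0],-1]
    - [[-1,0,0],[0,0,0],-1]
    - [[-1,0,0],[0,0,0],-1]
    - [[-1,0,0],[0,0,0],-1]
    - [[-1,0,0],[0,0,0],-1]

```text
t: 45.65
tcp_pos: [0.4955, 0.1477, 0.1872]
tcp_rot: [-179.9, -0.0, 90.0]
force: [1.5, 0.5, 0.5]
gripper_width: 0.0856
finger_force: 0.0
```

Emit:
servo_tool:
  deltas:
    - [[-1,0,0],[0,0,0],-1]
    - [[-1,0,0],[0,0,0],-1]
    - [[-1,0,0],[0,0,0],-1]
    - [[-1,0,0],[0,0,0],-1]
    - [[-1,0,0],[0,0,0],-1]
    - [[-1,0,0],[0,0,0],-1]
    - [[-1,0,0],[0,0,0],-1]
    - [[-1,0,0],[0,0,0],-1]

```text
t: 46.45
tcp_pos: [0.4954, -0.0122, 0.1869]
tcp_rot: [-179.9, -0.1, 90.0]
force: [0.1, 0.0, -0.2]
gripper_width: 0.0859
finger_force: 0.0
```

Run:
```python
from h import *
t=capture("top");beakers(t);p=t['pixels']
V=cv2.cvtColor(p,cv2.COLOR_BGR2HSV)[...,2]
s=capture("side");cv2.imwrite("pics/m10.png",np.hstack([cv2.resize(p[150:250,150:250],(400,400),interpolation=2),cv2.resize(s['pixels'][210:310,190:290],(400,400),interpolation=2)]))
a=s['pixels'];g=(cv2.cvtColor(a,cv2.COLOR_BGR2HSV)[...,1]<90)&(a.max(2)>105)
for r in range(235,292,2): print(r,''.join('#' if v else '.' for v in g[r,215:275]))
print(proj(s,[[.621,.1585,.074],[.621,.1585,.0]]),get_state()['tcp_pos'])
```

```text
beaker (187, 189, 26, 26) [(58, array([624.6, 159.9,  51.7,  53.3])), (66, array([623.1, 158.7,  51.3,  52.9])), (74, array([621.7, 157.5,  50.9,  52.5]))]
235 ............................................................
237 ............................................................
239 ............................................................
241 ....................###############.........................
243 ..................###################.......................
245 ................#####################.......................
247 #..............#######################......................
249 ...............######################.......................
251 ................####################........................
253 .................##################.........................
255 .................##################.........................
257 .................###################........................
259 .................###################........................
261 .................###################........................
263 .................#############
[... 337 characters left out ...]
..................
275 ....................###############.........................
277 ...........................##...............................
279 ............................................................
281 ............................................................
283 ............................................................
285 ............................................................
287 ............................................................
289 ............................................................
291 ............................................................
[[241.58728598 246.9119978 ]
 [243.67179549 268.72362647]] [ 0.49540622 -0.01436312  0.18663389]
```

View pics/m10.png

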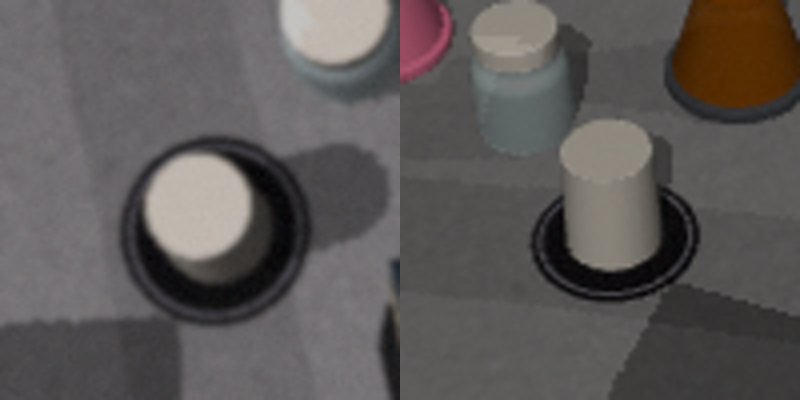

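```bash
python3 -c "
from plant import *
print(finish_job())"
```

```text
the job is handed in; nothing more can be done
None
```

Handed in at about 46.5 s: both stoppers look fully home in their flasks, and the three beakers present (sizes 2, 3 and 4) are nested mouth down, centred on the mat to about 1 mm; I never approached the jar, and no verdict was returned.

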